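# Hang the catch tray under the tube hopper and empty the hopper into it

## Robot

A 6-joint arm with a two-finger parallel gripper is mounted at the origin on the work surface. World frame = base frame: x ahead of the robot, y to its left, z up, the work surface at z = 0. Lengths are in m, angles in rad, forces in N, time in s.
With the tool pointing down it reaches from about 0.275 to 0.775 m from the base axis. Payload 14.6 kg.
Tool frame: the origin (TCP) lies on the mounting face of the last link; the fingertips stand 173 mm ahead of it and the grasp point (between the pads) lies 155 mm ahead of it; z points along the fingers, y is the direction in which the jaws open and shut (so a half turn about z gives the same grasp; the last joint's range is limited). The gripper opens to 85 mm and grips with 20 to 120 N. Pads are 22 mm wide; open, the fingers measure 114 mm over their backs; the gripper's body (76 mm by 85 mm) begins 54 mm behind the grasp point. The pads swing forward as they close: fully open they stand 13 mm farther back than shut.
Start: joints at [-1.347, 0.263, -0.048, 1.259, 0, 1.415], TCP at [0.194, -0.488, 0.405] pointing down, gripper open.
Joint ranges: [-2.65, 2.65], [-0.89, 1.7], [-1.18, 1.37], [-2.13, 2.11], [-1.35, 1.29], [-3.14, 3.14]. Speed limits (rad/s): [1.89, 1.89, 2.57, 2.79, 3.14, 3.14].

## Interface

Orientations are given as [roll, pitch, yaw] about the fixed x, y, z axes, in that order (R = Rz(yaw) Ry(pitch) Rx(roll)).
In Python, from bench import robot gives the robot as it stands.
- The arm moves only by the tool carry_out, never from a script. Its argument "plan" is a list of rows, each an object of numbers: "dx", "dy", "dz": the shift along the tool's x, y, z in m; "turn": the turn about the tool's z in degrees. In form: [{"dx": .., "dy": .., "dz": .., "turn": ..}, ...]. A call has 1 to 20 rows; each row is the pose to reach, as a shift and turn from the pose commanded when the call began, along the tool's axes at that moment; what a row does not reach only later rows make up. A row lasts 1/10 s, in which the tool goes at most 50 mm and 8.59 degrees, less where a joint would pass 70% of its speed; a pose out of reach is approached as far as the arm can. A call with a gripper value outside its range is refused whole. "hand" is the opening, from 0 (shut) to 1 (fully open), set as the call begins (left out, the last holds). The fingers move at their own pace and stop on an object; the grip force is fixed at half the most. Time passes only in rows, so rows that repeat a pose let the fingers close. It gives the time, the measured TCP pose, the force and the opening at its end, in the units of the state.
- robot.state(): the state, without advancing time (a new reading comes with each control period).
- robot.camera(name): name is "scene" or "top"; returns the picture (420x560x3 uint8, red, green, blue); there is no depth.
- robot.camera_model(name): a dict with "mtx" (3x3 intrinsics, pixels), "distortion" ([k1, k2, p1, p2, k3] as OpenCV has them; the pictures are not rectified), "camera_from_world" (4x4, takes a point from world to camera coordinates). Camera axes: x right, y up, looking along -z (the intrinsics and any distortion apply to the point x, -y, -z); pixel columns grow to the right and rows downward; lengths in m; the calibration is good to about 2 mm. A picture is of the moment at which its call begins. camera_model takes no time and is no camera call.
- robot.sign_off(): hands the job in, once; it reports no verdict.
The state is a dict: "t": time; "q": joint angles; "dq": joint speeds; "effort": joint torques, N m; "position": TCP position; "tcp_rot": TCP orientation; "force": force on the tool from outside, world axes, zero at the start; "moment": the same for the moment, N m; "grip_width": opening from 0.0 (shut) to 1.0 (fully open).
Only numpy, scipy, OpenCV 4.12 (cv2) and the standard library are available. Lean on these libraries where they do the work, as an engineer would, in place of code of your own. Each camera call takes 0.05 s, during which the arm holds its last target. There are 200 camera calls.

## Task

Hang the white catch tray on the two slotted uprights below the blue hopper: push its four hook tabs through the four slots, then lower it until all the hooks are fully engaged, and let go. Then push the orange latch tab fully back towards the uprights, so that the hopper's hinged floor drops open and all three tubes fall into the hung tray, which must stay hooked. Leave the other things on the bench where they stand.

Things in the scene. Friction and masses are not known exactly. Their poses are not given: they have to be found in the camera images.
- rack: Fixed rack: two white uprights on a dark base plate (x -100 to +90, y +-85, 12 high), blue hopper above. Origin: on the table, midway between the uprights, in the plane of their front faces; +x points from front to back, +y left, z up. Uprights: 40 wide, 6 thick (x 0 to +6), centred at y = +-50, 248 high.
- slots (a point): Centre of the 2 x 2 slot pattern, rack (0, 0, 114), axes as the rack. Four slots right through the uprights, each 14 wide and 26 high, centred at rack y = +-50, lower edges at z = 80 and z = 122.
- hopper (a point): Middle of the hopper's shut floor, rack (-50, 0, 170), axes as the rack. Hopper: open top, rack x -89 to -11, y +-66, z 170 to 235; floor's underside z = 165. A sloping loading lip runs forward from its top front edge to x = -135, z 235 to 257: a vertical tool cannot get at the hung tray's handle beneath it; lean the tool back about 40 deg, fingers pointing down and to the rear.
- seat (a point): Point of the rack at (0, 0, 60), axes as the rack: where the tray's origin (tray_origin) lies when the tray is fully hooked.
- tray_origin (a point): Origin of the loose catch tray (about 0.28 kg): bottom centre of the rear face of its steel back plate. +x to the rear (where the hooks point), +y left, z up. It starts upright on the table (z = 0). Body: x -98 to 0, 136 wide; walls 4 thick, 50 high; floor 4 thick; back plate 6 thick, 76 high, with four hooks sticking out 14 behind it.
- tray_hooks (a point): Centre of the 2 x 2 hooks on the rear face, 41 above the tray's origin. Hooks at tray y = +-50, 8 wide: necks 8 high, undersides at z = 20 and 62; at each end a lip 6 thick hangs 9 lower, 8 behind the plate. With the tray 13.5 above the seat the hooks are centred in the slots (15 left above the plate): push in till the plate meets the uprights, then lower 13.5 till the necks rest.
- tray_grip (a point): Centre of the green handle fin, 126 in front of the tray's origin and 45 above its underside (axes as the tray). An upright plate 14 thick (along y), tray x -143 to -98, z 21 to 65: pinch it from its two sides, firmly (80 N or so), since the tray hangs out beyond it.
- tray_in (a point): Centre of the tray's inner floor (50 in front of the tray's origin, 4 above its underside; same axes). The inner space is 88 (x) by 128 (y), 46 deep.
- latch_tab (a point): Centre of the front face of the orange latch tab (36 wide, 40 high, 8 thick) that stands above the hopper's left side, at rack (-68, 88, 265) when shut. It slides straight back along the rack's +x; the room in front of and above it is free.
- latch (a joint): Latch slide: 0 (starts 0 to 3 mm pushed) to 0.018 m at the back stop; takes 2 to 3 N, no spring, stays where left. From about 0.011 m on its ledge no longer carries the hopper's floor.
- hopper_floor (a joint): Hinge of the hopper's floor along its front lower edge: 0 shut, 1.5 rad hanging open. It drops by its own weight when unlatched.
- tube0_mid (a point): Middle of a clear capped tube, 29 diameter x 110 long, 30 g, lying across (along rack y) in the hopper.
- tube1_mid (a point): Middle of the second tube, the same.
- tube2_mid (a point): Middle of the third tube, the same, lying on the other two.
- media_bottle_mid (a point): Bystander: glass bottle with orange cap, 70 diameter x 150 high; its middle.
- amber_bottle_mid (a point): Bystander: amber bottle with black cap, 60 diameter x 120 high; its middle.
- tip_box_mid (a point): Bystander: yellow box 85 x 120 x 50 high; its middle.
- beaker_mid (a point): Bystander: glass beaker 72 diameter x 90 high; its middle.
- tube_stand_mid (a point): Bystander: blue stand 70 x 160, 102 high with its red-capped tubes; its middle.
- jar_mid (a point): Bystander: white jar with blue cap, 60 diameter x 75 high; its middle.

How it is judged:
On the way, in this order (a step that is already met when the one before it is completed fails the run):
1. the tray hangs by its engaged hooks, let go, while the hopper is still shut (z of tray_origin in the frame of seat between -0.004 and 0.004 m and distance between tray_origin and seat below 0.007 m and angle between the x axis of tray_origin and the x axis of seat, either way round below 0.09 rad and contact force between the fingers and tray below 0.1 N and value of joint hopper_floor below 0.15 rad), for 0.3 s.
2. the hopper's floor has dropped open (value of joint hopper_floor above 0.9 rad), for 0.1 s.
At the end, for the whole second after the job is handed in: Tray hooked: its origin within 7 mm of the seat, 4 mm in height, in line within 0.09 rad. Latch over 10 mm back, floor open over 0.9 rad. All three tubes still in the tray: middle within 45 mm fore/aft, 25 mm sideways of its centre, under 60 mm above its floor (z of tray_origin in the frame of seat between -0.004 and 0.004 m and distance between tray_origin and seat below 0.007 m and angle between the x axis of tray_origin and the x axis of seat, either way round below 0.09 rad and value of joint hopper_floor above 0.9 rad and value of joint latch above 0.01 m and linear speed of tray below 0.02 m/s and x of tube0_mid in the frame of tray_in between -0.045 and 0.045 m and y of tube0_mid in the frame of tray_in between -0.025 and 0.025 m and z of tube0_mid in the frame of tray_in between 0 and 0.06 m and linear speed of each of tube0, tube1, tube2 below 0.03 m/s and x of tube1_mid in the frame of tray_in between -0.045 and 0.045 m and y of tube1_mid in the frame of tray_in between -0.025 and 0.025 m and z of tube1_mid in the frame of tray_in between 0 and 0.06 m and x of tube2_mid in the frame of tray_in between -0.045 and 0.045 m and y of tube2_mid in the frame of tray_in between -0.025 and 0.025 m and z of tube2_mid in the frame of tray_in between 0 and 0.06 m); the robot touches nothing.
It fails at once if a bystander (bottle, box, beaker, stand or jar) is shifted by more than 30 mm (distance of any of media_bottle_mid, amber_bottle_mid, tip_box_mid, beaker_mid, tube_stand_mid, jar_mid from where it was at the start of the episode above 0.03 m).
It fails at once if a bystander is tipped over (angle between any of media_bottle_mid, amber_bottle_mid, tip_box_mid, beaker_mid, tube_stand_mid, jar_mid's own z axis and vertical above 0.35 rad).
It also fails if it takes over 48 s, if anything falls off the work surface, if the arm or the gripper's body presses on something with over 40 N, if the wrist force passes 120 N, or if a joint passes its speed limit or range.

## Working session

There is one attempt and no reset: what is moved stays moved. The work goes in short steps, Python scripts to look and compute and a tool call to move; the robot and the scene stay as the last step left them, time stands still between calls to the robot, and variables do not carry over. Pictures are saved under pics/ and viewed, about 8 in all and at most 12, crops included, and the job is handed in when it is done.

Besides the shell and the picture viewer there is one more tool, called after "Request:" by a JSON object that holds its "api" and its "payload". carry_out: Moves the arm, as the interface text tells. Its arguments: {"type":"object","properties":{"plan":{"type":"array","items":{"type":"object","properties":{"dx":{"type":"number"},"dy":{"type":"number"},"dz":{"type":"number"},"turn":{"type":"number"}}}},"hand":{"type":"number"}},"required":["plan"]}

```bash
mkdir -p pics; ls
python3 - <<'E'
from bench import robot
import cv2,numpy as np
for n in("scene","top"):
    cv2.imwrite(f"pics/{n}0.png",cv2.cvtColor(robot.camera(n),cv2.COLOR_RGB2BGR))
    m=robot.camera_model(n);print(n,np.round(m["mtx"],1).tolist(),m["distortion"]);print(np.round(m["camera_from_world"],3).tolist())
print(robot.state())
E
```

```text
pics
scene [[394.1, 0.0, 282.9], [0.0, 394.1, 206.8], [0.0, 0.0, 1.0]] [-0.1122066  0.         0.         0.         0.       ]
[[0.128, 0.992, -0.013, -0.088], [-0.673, 0.097, 0.734, 0.25], [0.729, -0.085, 0.679, -1.838], [0.0, 0.0, 0.0, 1.0]]
top [[409.0, 0.0, 281.1], [0.0, 409.0, 205.2], [0.0, 0.0, 1.0]] [-0.06297565  0.          0.          0.          0.        ]
[[-0.012, -1.0, -0.014, 0.01], [0.996, -0.013, 0.089, -0.583], [-0.089, -0.013, 0.996, -1.188], [0.0, 0.0, 0.0, 1.0]]
{'t': 0.1, 'q': array([-1.34732529e+00,  2.63480388e-01, -4.88623049e-02,  1.25940314e+00,
       -2.11134757e-06,  1.41549649e+00]), 'dq': array([ 0.00147181, -0.00022103,  0.00138671, -0.00179731, -0.00012297,
        0.00146362]), 'effort': array([ 3.38369900e-03, -6.38581824e+01,  3.85060966e+01,  1.01143718e-02,
       -1.37881923e-05, -2.55175490e-05]), 'position': array([ 0.19411075, -0.4877103 ,  0.40427446]), 'tcp_rot': array([-3.14065425e+00, -1.44779421e-04,  3.78770807e-01]), 'force': array([0.26168143, 0.29821784, 0.50211311]), 'moment': array([-0.03271691,  0.0050609 ,  0.00939043]), 'grip_width': 1.0018792646531411}
```

View pics/scene0.png

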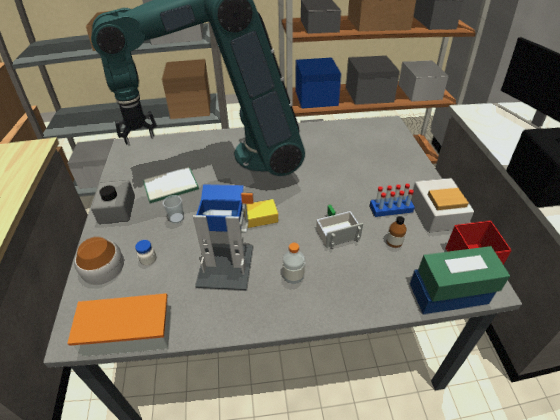

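View pics/top0.png

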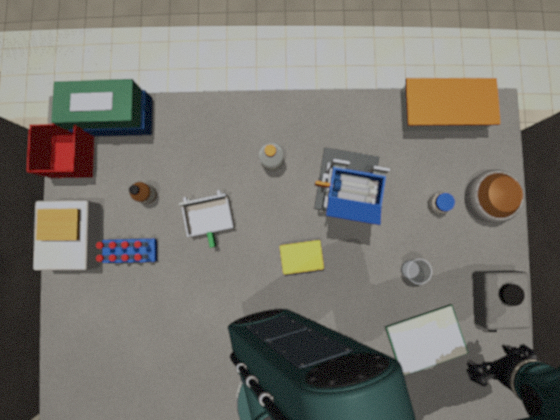

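The scene view shows the rack at about (225,235) and the tray at (340,228), handle toward the robot. In the top view the rack is at (352,195) with the latch at (322,184), and the tray is at (208,215) with its green fin at (212,240). Next I'll zoom in to pick features.

```bash
cat > h.py <<'E'
import numpy as np,cv2
from bench import robot
def ray(n,uv):
    m=robot.camera_model(n);T=np.array(m["camera_from_world"])
    p=cv2.undistortPoints(np.array([[uv]],float),np.array(m["mtx"]),np.array(m["distortion"]))[0,0]
    d=T[:3,:3].T@np.array([p[0],-p[1],-1.]);o=-T[:3,:3].T@T[:3,3];return o,d/np.linalg.norm(d)
def plane(n,uv,z):
    o,d=ray(n,uv);return o+d*(z-o[2])/d[2]
def tri(a,b):
    (o,d),(p,e)=ray("scene",a),ray("top",b)
    s=np.linalg.lstsq(np.c_[d,-e],p-o,rcond=None)[0];A,B=o+s[0]*d,p+s[1]*e
    return (A+B)/2,np.linalg.norm(A-B)
def proj(n,P):
    m=robot.camera_model(n);T=np.array(m["camera_from_world"]);c=T[:3,:3]@np.array(P,float)+T[:3,3]
    return cv2.projectPoints(np.array([[c[0],-c[1],-c[2]]]),np.zeros(3),np.zeros(3),np.array(m["mtx"]),np.array(m["distortion"]))[0].ravel()
E
python3 - <<'E'
from h import *
t=cv2.imread("pics/top0.png");s=cv2.imread("pics/scene0.png")
cr=lambda i,x,y,w,h,k:cv2.resize(i[y:y+h,x:x+w],None,fx=k,fy=k,interpolation=cv2.INTER_CUBIC)
a=np.hstack([cr(t,310,145,80,60,5),cr(t,170,185,80,60,5)])
b=np.hstack([cr(s,190,180,80,60,5),cr(s,305,195,80,60,5)])
cv2.imwrite("pics/m1.png",np.vstack([a,b]))
for n,i in(("top",t),("scene",s)):
    h=cv2.cvtColor(i,cv2.COLOR_BGR2HSV)
    for c,lo,hi in(("green",(50,100,40),(75,255,255)),("blue",(108,140,60),(125,255,255)),("orange",(3,160,120),(18,255,255))):
        k,l,st,ce=cv2.connectedComponentsWithStats(cv2.inRange(h,lo,hi))
        for j in range(1,k):
            if st[j,4]>12:print(n,c,st[j],ce[j].round(1))
E
```

```text
top green [131  86   3  11  15] [132.3  91.5]
top green [123 119   7   6  16] [126.8 121. ]
top green [ 62 121   8   3  13] [ 65.7 122.1]
top green [207 233   9  14  79] [211.1 239.2]
top blue [ 327  169   58   55 1226] [354.9 204. ]
top blue [330 187   7   7  19] [331.7 190.1]
top blue [436 194  18  17 226] [444.7 201.8]
top blue [103 239  53  23 422] [136.4 250.4]
top blue [115 240   8   2  14] [118.1 240.4]
top blue [115 260   7   3  15] [117.5 260.9]
top blue [127 260   8   2  14] [130.5 260.6]
top orange [ 406   79   93   46 4052] [452.3 101.7]
top orange [493 177  29  35 606] [508.6 193.4]
scene green [176 190  13   5  19] [182.2 192.1]
scene green [150 197  15   6  20] [157.1 199.4]
scene green [328 205   7  11  57] [330.5 210.5]
scene green [ 419  247   91   54 2643] [462.9 274.2]
scene blue [ 296   58   45   50 1851] [318.2  82.5]
scene blue [ 197  185   46   32 1052] [220.8 198. ]
scene blue [370 197  45  20 435] [391.4 207.9]
scene blue [206 216  21  15 260] [216.4 222.9]
scene blue [135 240  16  13 159] [142.8 246. ]
scene blue [467 297  12   5  24] [473.4 299.4]
scene blue [450 301   4   9  16] [451.9 305.7]
scene blue [459 302   7   5  19] [462.4 304. ]
scene orange [242 193  11  11 112] [247. 198.]
scene orange [395 224  11   9  74] [400.3 228.5]
scene orange [ 77 238  30  22 487] [ 91.8 248.2]
scene orange [289 243  10  10  76] [293.7 247.4]
scene orange [  68  294   99   51 3966] [118.5 319.4]
```

View pics/m1.png

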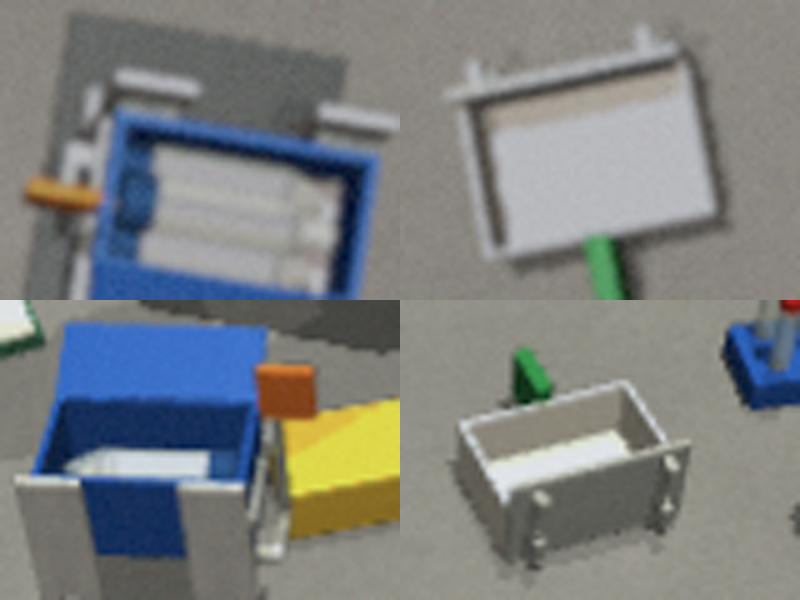

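Run:
```python
from h import *
T1=lambda x,y:(310+x/5-.4,145+y/5-.4)
T2=lambda x,y:(170+(x-400)/5-.4,185+y/5-.4)
S1=lambda x,y:(190+x/5-.4,180+(y-300)/5-.4)
S2=lambda x,y:(305+(x-400)/5-.4,195+(y-300)/5-.4)
def pr(l,p): print(l,(np.array(p)*1000).round(1))
print("RACK")
a=plane("top",T1(118,110),.235);b=plane("top",T1(379,155),.235);pr("hop rear L",a);pr("R",b)
d=b-a;print("len",np.linalg.norm(d),"yaw",np.degrees(np.arctan2(d[0],-d[1])))
for q in((113,70),(200,80),(320,104)):pr("upr top rear",plane("top",T1(*q),.248))
for q in((18,480),(102,486),(180,486),(243,492)):pr("scene upr rear",plane("scene",S1(*q),.248))
pr("latch top L",plane("top",T1(26,185),.285));pr("latch scene c",plane("scene",S1(286,390),.265))
g=tri(S1(286,366),T1(63,190));pr("latch tri",g[0]);print(g[1])
print("TRAY")
a=plane("top",T2(446,93),.076);b=plane("top",T2(680,45),.076);pr("plate L",a);pr("R",b)
d=b-a;print("len",np.linalg.norm(d),"yaw",np.degrees(np.arctan2(d[0],-d[1])))
a=plane("scene",S2(508,496),.076);b=plane("scene",S2(690,443),.076);pr("plate scene R",a);pr("L",b)
d=a-b;print("len",np.linalg.norm(d),"yaw",np.degrees(np.arctan2(d[0],-d[1])))
i=cv2.imread("pics/top0.png");m=cv2.inRange(cv2.cvtColor(i,cv2.COLOR_BGR2HSV),(50,100,40),(75,255,255));m[:, :200]=0;m[:,220:]=0
y,x=np.nonzero(m)
for r in range(y.min(),y.max()+1): print(r,x[y==r].min(),x[y==r].max(),end=' | ')
pr("\nfin top front/back",plane("top",(598/5+90-.4,185+236/5-.4),.065))
pr("fin front",plane("top",(212.5,247),.065))
```

```text
RACK
hop rear L [ 658.8 -130.1  235. ]
R [ 634.7 -258.9  235. ]
len 0.13101569018088152 yaw -10.601492691189383
upr top rear [ 676.3 -126.6  248. ]
upr top rear [ 670.8 -169.1  248. ]
upr top rear [ 658.2 -227.6  248. ]
scene upr rear [ 644.4 -263.8  248. ]
scene upr rear [ 656.8 -213.1  248. ]
scene upr rear [ 663.4 -166.6  248. ]
scene upr rear [ 673.8 -129.4  248. ]
latch top L [614.6 -80.3 285. ]
latch scene c [605.5 -98.3 265. ]
latch tri [611.4 -97.  289.3]
0.0002786340944740975
TRAY
plate L [588.3 295.6  76. ]
R [614.2 160.6  76. ]
len 0.13741637462294143 yaw 10.839895477610813
plate scene R [616.3 159.4  76. ]
L [584.4 297.6  76. ]
len 0.14177820297599883 yaw 12.971353545217598
233 208 212 | 234 207 212 | 235 207 213 | 236 208 213 | 237 208 213 | 238 209 213 | 239 209 214 | 240 209 214 | 241 209 214 | 242 209 214 | 243 210 215 | 244 210 215 | 245 210 214 | 246 210 212 | 
fin top front/back [505.8 209.5  65. ]
fin front [462.3 199.9  65. ]
```

The tray origin is at about (601,228), yaw 12°. The rack origin is at about (655,-196), yaw about -11.5°. A row has no lean axis, so I'll move to free space on the rack's azimuth and see what the arm does at its reach limit.

Request:
{"api": "carry_out", "payload": {"plan": [{"dx": 0.02, "dy": -0.015, "dz": -0.03, "turn": 5}, {"dx": 0.385, "dy": -0.275, "dz": -0.07, "turn": 33.2}, {"dx": 0.385, "dy": -0.275, "dz": -0.07, "turn": 33.2}, {"dx": 0.385, "dy": -0.275, "dz": -0.07, "turn": 33.2}, {"dx": 0.385, "dy": -0.275, "dz": -0.07, "turn": 33.2}, {"dx": 0.385, "dy": -0.275, "dz": -0.07, "turn": 33.2}, {"dx": 0.385, "dy": -0.275, "dz": -0.07, "turn": 33.2}, {"dx": 0.385, "dy": -0.275, "dz": -0.07, "turn": 33.2}, {"dx": 0.385, "dy": -0.275, "dz": -0.07, "turn": 33.2}, {"dx": 0.385, "dy": -0.275, "dz": -0.07, "turn": 33.2}, {"dx": 0.385, "dy": -0.275, "dz": -0.07, "turn": 33.2}]}}

```text
t: 1.2
position: [0.4517, -0.0863, 0.4748]
tcp_rot: [-3.141, -0.0, -0.196]
force: [-0.9, -0.8, -0.6]
grip_width: 1.001
```

Request:
{"api": "carry_out", "payload": {"plan": [{"dz": -0.05}, {"dx": 0.05, "dz": -0.1}, {"dx": 0.45, "dz": -0.1}, {"dx": 0.45, "dz": -0.1}, {"dx": 0.45, "dz": -0.1}, {"dx": 0.45, "dz": -0.1}, {"dx": 0.45, "dz": -0.1}, {"dx": 0.45, "dz": -0.1}, {"dx": 0.45, "dz": -0.1}, {"dx": 0.45, "dz": -0.1}, {"dx": 0.45, "dz": -0.1}]}}

```text
schema error: expected keys dx, dy, dz, turn
```

```bash
python3 -c "
from bench import robot
s=robot.state();print(s['q'].round(3),s['position'],s['tcp_rot'])"
```

```text
[-3.670e-01  1.370e-01 -2.400e-02  1.409e+00  1.000e-03  2.971e+00] [ 0.45169895 -0.08633868  0.47475983] [-3.14079791e+00 -1.49981281e-04 -1.96349358e-01]
```

Request:
{"api": "carry_out", "payload": {"plan": [{"dx": 0.0, "dy": 0, "dz": -0.05, "turn": 0}, {"dx": 0.05, "dy": 0, "dz": -0.1, "turn": 0}, {"dx": 0.45, "dy": 0, "dz": -0.1, "turn": 0}, {"dx": 0.45, "dy": 0, "dz": -0.1, "turn": 0}, {"dx": 0.45, "dy": 0, "dz": -0.1, "turn": 0}, {"dx": 0.45, "dy": 0, "dz": -0.1, "turn": 0}, {"dx": 0.45, "dy": 0, "dz": -0.1, "turn": 0}, {"dx": 0.45, "dy": 0, "dz": -0.1, "turn": 0}, {"dx": 0.45, "dy": 0, "dz": -0.1, "turn": 0}, {"dx": 0.45, "dy": 0, "dz": -0.1, "turn": 0}]}}

```text
t: 2.2
position: [0.7113, -0.1452, 0.5312]
tcp_rot: [-3.137, 0.005, -0.201]
force: [-0.5, -0.3, 0.7]
grip_width: 1.004
```

```bash
python3 -c "
from bench import robot
s=robot.state();print(s['q'].round(3),s['position'],s['tcp_rot'],s['t'])"
```

```text
[-0.314  0.832  1.364  2.108  0.004  3.029] [ 0.71127306 -0.14515871  0.53121871] [-3.13721624  0.00462611 -0.20105285] 2.2
```

Request:
{"api": "carry_out", "payload": {"plan": [{"dx": 0.4, "dy": 0, "dz": 0, "turn": 0}, {"dx": 0.4, "dy": 0, "dz": 0, "turn": 0}, {"dx": 0.4, "dy": 0, "dz": 0, "turn": 0}, {"dx": 0.4, "dy": 0, "dz": 0, "turn": 0}, {"dx": 0.4, "dy": 0, "dz": 0, "turn": 0}]}}

```text
t: 2.7
position: [0.7169, -0.1496, 0.519]
tcp_rot: [-3.131, 0.02, -0.201]
force: [0.9, 0.5, 1.4]
grip_width: 0.999
```

```bash
python3 -c "
from bench import robot
s=robot.state();print(s['q'].round(3),s['position'],s['tcp_rot'],s['t'])"
```

```text
[-0.318  0.85   1.366  2.109  0.008  3.024] [ 0.71689635 -0.1495775   0.51895862] [-3.13069869  0.02028072 -0.20050509] 2.7
```

Request:
{"api": "carry_out", "payload": {"plan": [{"dx": -0.1, "dy": 0, "dz": -0.0, "turn": 0}, {"dx": -0.1, "dy": 0, "dz": 0, "turn": 0}, {"dx": -0.1, "dy": 0, "dz": 0, "turn": 0}]}}

```text
t: 3.0
position: [0.6578, -0.1385, 0.5244]
tcp_rot: [-3.131, 0.021, -0.2]
force: [0.3, -0.2, 0.8]
grip_width: 1.003
```

```bash
python3 -c "
from bench import robot
s=robot.state();print(s['q'].round(3),s['position'],s['tcp_rot'],s['t'])"
```

```text
[-0.33   0.591  0.82   1.822  0.008  3.012] [ 0.65779831 -0.13854511  0.52439088] [-3.13067694  0.02051507 -0.20048855] 3.0
```

Request:
{"api": "carry_out", "payload": {"plan": [{"dx": 0, "dy": 0, "dz": -0.6, "turn": 0}, {"dx": 0, "dy": 0, "dz": -0.6, "turn": 0}, {"dx": 0, "dy": 0, "dz": -0.6, "turn": 0}, {"dx": 0, "dy": 0, "dz": -0.6, "turn": 0}, {"dx": 0, "dy": 0, "dz": -0.6, "turn": 0}, {"dx": 0, "dy": 0, "dz": -0.6, "turn": 0}, {"dx": 0, "dy": 0, "dz": -0.6, "turn": 0}, {"dx": 0, "dy": 0, "dz": -0.6, "turn": 0}, {"dx": 0, "dy": 0, "dz": -0.6, "turn": 0}, {"dx": 0, "dy": 0, "dz": -0.6, "turn": 0}]}}

```text
t: 4.0
position: [0.677, -0.1306, 0.5957]
tcp_rot: [3.139, -0.088, -0.201]
force: [0.6, -0.9, -0.5]
grip_width: 1.001
```

```bash
python3 -c "
from bench import robot
s=robot.state();print(s['q'].round(3),s['position'],s['tcp_rot'],s['t'])"
```

```text
[-0.31   0.741  1.367  2.109  0.007  3.033] [ 0.67701641 -0.13056871  0.59566591] [ 3.13921548 -0.08778216 -0.20094886] 4.0
```

Out-of-reach commands lean the tool, and the lean stays: driving up against the joint limits tilts the fingers outward in the arm's plane. So the plan is:
- With the tool still nearly vertical, grip the tray, turn it to the rack's yaw and set it down.
- Lean the tool about 40° at the reach limit.
- Regrip and hang the tray.

First I'll refine both yaws with line fits.

Run:
```python
from h import *
t=cv2.imread("pics/top0.png");s=cv2.imread("pics/scene0.png")
H=lambda i:cv2.cvtColor(i,cv2.COLOR_BGR2HSV)
def edge(n,pts,z,lab):
    P=np.array([plane(n,p,z)[:2] for p in pts]);
    for _ in range(2):
        vx,vy,x,y=cv2.fitLine(P.astype(np.float32),cv2.DIST_HUBER,0,1e-5,1e-5).ravel()
    r=(P-[x,y])@[-vy,vx];a=np.degrees(np.arctan2(vy,vx))
    print(lab,"ang",round((a+45)%90-45,2),"pt",round(x*1e3,1),round(y*1e3,1),"rms",(r.std()*1e3).round(2),"ends",(P[0]*1e3).round(0),(P[-1]*1e3).round(0))
b=cv2.inRange(H(t),(105,110,40),(128,255,255))
edge("top",[(c,np.nonzero(b[150:,c])[0][0]+150-.5) for c in range(337,382)],.235,"hop rear")
edge("top",[(c,np.nonzero(b[:235,c])[0][-1]+.5) for c in range(331,378)],.257,"lip front")
edge("top",[(np.nonzero(b[r,325:])[0][0]+325-.5,r) for r in range(171,192)],.235,"hop left")
edge("top",[(np.nonzero(b[r,:400])[0][-1]+.5,r) for r in range(179,203)],.235,"hop right")
# tray plate top rear edge & uprights: strongest vertical gradient, subpixel
def grad(i,cols,f,w,sgn):
    g=cv2.cvtColor(i,cv2.COLOR_BGR2GRAY).astype(float);out=[]
    for c in cols:
        y0=f(c);ys=np.arange(int(y0)-w,int(y0)+w+1);d=sgn*(g[ys+1,c]-g[ys,c]);d[d<0]=0
        k=d.argmax();q=slice(max(0,k-1),k+2);out.append((c,(ys[q]+.5)@d[q]/d[q].sum()))
    return out
lin=lambda p,q:(lambda c:p[1]+(q[1]-p[1])*(c-p[0])/(q[0]-p[0]))
cols=[c for c in range(181,225) if c not in(182,183,184,185,186,187,216,217,218,219,220)]
edge("top",grad(t,cols,lin((178.8,203),(225.6,193.6)),3,1),.076,"tray plate rear top")
edge("top",grad(t,range(190,230),lin((188,236),(231,227)),3,-1),.050,"tray front wall")
edge("scene",grad(s,range(328,362),lin((326.2,233.8),(362.6,223.2)),3,-1),.076,"tray plate rear scene")
edge("scene",grad(s,list(range(194,209))+list(range(227,237)),lin((193.2,215.6),(238.2,218)),3,1),.248,"upr? scene")
edge("top",grad(t,range(334,348),lin((332.2,158.6),(349.6,160.8)),2,1),.248,"uprL top")
edge("top",grad(t,range(376,389),lin((373.6,165.4),(389.6,168.6)),2,1),.248,"uprR top")
```

```text
hop rear ang -10.75 pt 646.8 -193.7 rms 1.21 ends [ 656. -139.] [ 635. -248.]
lip front ang -10.38 pt 524.3 -174.3 rms 0.72 ends [ 534. -119.] [ 516. -229.]
hop left ang -10.22 pt 623.2 -124.1 rms 1.09 ends [ 648. -128.] [ 598. -120.]
hop right ang -10.52 pt 597.7 -251.4 rms 0.67 ends [ 626. -256.] [ 569. -247.]
tray plate rear top ang 10.99 pt 605.3 223.9 rms 2.31 ends [592. 289.] [617. 165.]
tray front wall ang 10.98 pt 504.9 213.6 rms 0.9 ends [495. 269.] [516. 155.]
tray plate rear scene ang 10.01 pt 595.5 244.0 rms 2.03 ends [610. 167.] [587. 291.]
upr? scene ang 0.0 pt 0.0 0.0 rms nan ends [ 640. -262.] [ 664. -136.]
uprL top ang -10.39 pt 674.2 -147.9 rms 0.28 ends [ 677. -131.] [ 671. -163.]
uprR top ang -12.09 pt 654.8 -250.4 rms 0.38 ends [ 658. -234.] [ 653. -263.]<stdin>:20: RuntimeWarning: invalid value encountered in scalar divide
```

```bash
cat >> h.py <<'E'
from scipy.spatial.transform import Rotation as Rn
def R(): return Rn.from_euler("xyz",robot.state()["tcp_rot"]).as_matrix()
def go(tcp):
    s=robot.state();print("t",s["t"],"delta tool",(R().T@(np.array(tcp)-s["position"])).round(4))
def gp(g,d=.155): return np.array(g)-d*R()[:,2]
E
python3 -c "
from h import *
print(gp([.4788,.2042,.045]));go([.4656,.2073,.30])"
```

```text
[0.46555825 0.20727335 0.19940275]
t 4.0 delta tool [-0.2995 -0.2895  0.2698]
```

Request:
{"api": "carry_out", "payload": {"plan": [{"dx": -0.3, "dy": -0.29, "dz": 0.27, "turn": -8.5}, {"dx": -0.3, "dy": -0.29, "dz": 0.27, "turn": -17}, {"dx": -0.3, "dy": -0.29, "dz": 0.27, "turn": -25.5}, {"dx": -0.3, "dy": -0.29, "dz": 0.27, "turn": -34}, {"dx": -0.3, "dy": -0.29, "dz": 0.27, "turn": -42.5}, {"dx": -0.3, "dy": -0.29, "dz": 0.27, "turn": -51}, {"dx": -0.3, "dy": -0.29, "dz": 0.27, "turn": -59.5}, {"dx": -0.3, "dy": -0.29, "dz": 0.27, "turn": -68}, {"dx": -0.3, "dy": -0.29, "dz": 0.27, "turn": -76.5}, {"dx": -0.3, "dy": -0.29, "dz": 0.27, "turn": -85}, {"dx": -0.3, "dy": -0.29, "dz": 0.27, "turn": -93.5}, {"dx": -0.3, "dy": -0.29, "dz": 0.27, "turn": -102}, {"dx": -0.3, "dy": -0.29, "dz": 0.27, "turn": -110.5}, {"dx": -0.3, "dy": -0.29, "dz": 0.27, "turn": -119}, {"dx": -0.3, "dy": -0.29, "dz": 0.27, "turn": -127.5}, {"dx": -0.3, "dy": -0.29, "dz": 0.27, "turn": -136}, {"dx": -0.3, "dy": -0.29, "dz": 0.27, "turn": -144.5}, {"dx": -0.3, "dy": -0.29, "dz": 0.27, "turn": -153}, {"dx": -0.3, "dy": -0.29, "dz": 0.27, "turn": -161.5}, {"dx": -0.3, "dy": -0.29, "dz": 0.27, "turn": -170}]}}

```text
t: 6.0
position: [0.4651, 0.2079, 0.2999]
tcp_rot: [3.107, 0.08, 2.506]
force: [-0.6, -0.0, 0.7]
grip_width: 1.002
```

```bash
python3 -c "
from h import *
s=robot.state();print(s['q'].round(3),s['position'],np.degrees(s['tcp_rot']));go([.4656,.2073,.2]);print(R()[:,2],np.degrees(np.arctan2(*R()[1::-1,1])))"
```

```text
[ 0.269  0.265 -0.345  0.884 -0.041  0.902] [0.46511979 0.20788125 0.29987945] [178.00298626   4.58592526 143.59516509]
t 6.0 delta tool [ 0.0073 -0.0037  0.0996]
[ 0.08499292 -0.01937614 -0.99619314] 53.75489873055822
```

Request:
{"api": "carry_out", "payload": {"plan": [{"dx": 0, "dy": 0, "dz": 0, "turn": -47.3}, {"dx": 0, "dy": 0, "dz": 0, "turn": -47.3}, {"dx": 0, "dy": 0, "dz": 0, "turn": -47.3}, {"dx": 0, "dy": 0, "dz": 0, "turn": -47.3}, {"dx": 0, "dy": 0, "dz": 0.0, "turn": -47.3}, {"dx": 0.007, "dy": -0.004, "dz": 0.03, "turn": -47.3}, {"dx": 0.007, "dy": -0.004, "dz": 0.04, "turn": -47.3}]}}

```text
t: 6.7
position: [0.4595, 0.2079, 0.2576]
tcp_rot: [-3.107, 0.077, -2.954]
force: [-0.8, 0.6, -0.1]
grip_width: 0.995
```

Run:
```python
from h import *
s=robot.state();print(s['q'].round(3),s['position']);go([.4656,.2073,.2]);print(R()[:,2],np.degrees(np.arctan2(*R()[1::-1,1])))
i=cv2.cvtColor(robot.camera("scene"),cv2.COLOR_RGB2BGR);t=cv2.cvtColor(robot.camera("top"),cv2.COLOR_RGB2BGR)
c=lambda i,x,y:cv2.resize(i[y:y+90,x:x+80],None,fx=5,fy=5,interpolation=cv2.INTER_CUBIC)
cv2.imwrite("pics/g1.png",np.hstack([c(i,300,150),c(t,175,190)]))
```

```text
[ 0.273  0.296 -0.43   0.77  -0.041  0.084] [0.45948481 0.20789452 0.25756634]
t 6.7 delta tool [-0.0014  0.0003  0.0579]
[ 0.08249286 -0.0200099  -0.99639075] 100.61892381354623
```

View pics/g1.png

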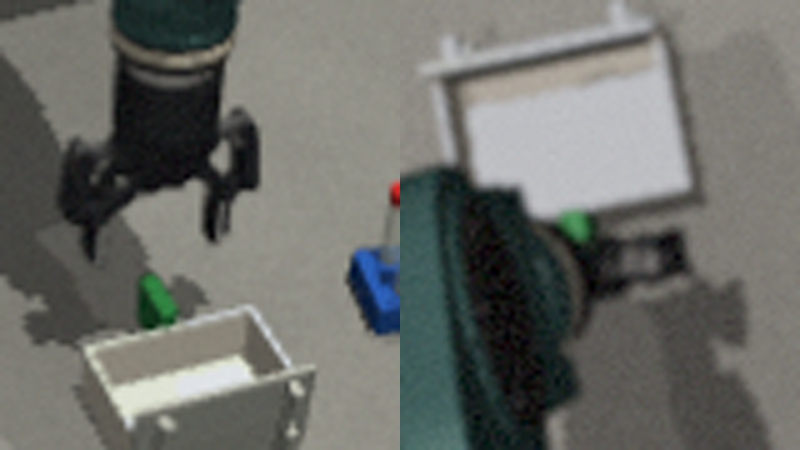

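Picture 4 shows the open fingers straddling the green fin, with the fin at about (155,302) in the left crop. I'll descend and close.

Request:
{"api": "carry_out", "payload": {"plan": [{"dx": -0.001, "dy": 0, "dz": 0.04, "turn": 0}, {"dx": -0.001, "dy": 0, "dz": 0.058, "turn": 0}, {"dx": -0.001, "dy": 0, "dz": 0.058, "turn": 0}]}}

```text
t: 7.1
position: [0.4663, 0.2069, 0.2004]
tcp_rot: [-3.107, 0.077, -2.957]
force: [0.3, -0.6, 0.8]
grip_width: 1.004
```

Request:
{"api": "carry_out", "payload": {"hand": 0, "plan": [{"dx": 0, "dy": 0, "dz": 0, "turn": 0}, {"dx": 0, "dy": 0, "dz": 0, "turn": 0}, {"dx": 0, "dy": 0, "dz": 0, "turn": 0}, {"dx": 0, "dy": 0, "dz": 0, "turn": 0}, {"dx": 0, "dy": 0, "dz": 0, "turn": 0}, {"dx": 0, "dy": 0, "dz": 0, "turn": 0}]}}

```text
t: 7.7
position: [0.4661, 0.2073, 0.2023]
tcp_rot: [-3.108, 0.08, -2.954]
force: [-8.4, -2.3, 19.1]
grip_width: 0.157
```

```bash
python3 -c "
from h import *
print(np.degrees(np.arctan2(*R()[1::-1,1])),R()[:,2],robot.state()['q'].round(2))"
```

```text
100.57955291169533 [ 0.08485281 -0.01814412 -0.99622828] [ 0.27  0.37 -0.5   0.62 -0.04  0.08]
```

Request:
{"api": "carry_out", "payload": {"plan": [{"dx": 0, "dy": 0, "dz": -0.025, "turn": 0}, {"dx": 0, "dy": 0, "dz": -0.03, "turn": 0}, {"dx": 0, "dy": 0, "dz": -0.03, "turn": 7}, {"dx": 0, "dy": 0, "dz": -0.03, "turn": 14}, {"dx": 0, "dy": 0, "dz": -0.03, "turn": 21.5}, {"dx": 0, "dy": 0, "dz": -0.03, "turn": 21.5}, {"dx": 0, "dy": 0, "dz": -0.015, "turn": 21.5}, {"dx": 0, "dy": 0, "dz": -0.005, "turn": 21.5}, {"dx": 0, "dy": 0, "dz": -0.002, "turn": 21.5}, {"dx": 0, "dy": 0, "dz": -0.002, "turn": 21.5}]}}

```text
t: 8.7
position: [0.4659, 0.2071, 0.2029]
tcp_rot: [-3.138, 0.086, 2.953]
force: [-0.7, 0.6, -1.5]
grip_width: 0.156
```

```bash
python3 -c "
from h import *
print(np.degrees(np.arctan2(*R()[1::-1,1])),R()[:,2],robot.state()['q'].round(2))"
```

```text
79.190568894515 [ 0.08333549 -0.01979182 -0.99632499] [ 0.27  0.36 -0.5   0.63 -0.04  0.45]
```

Request:
{"api": "carry_out", "payload": {"hand": 1, "plan": [{"dx": 0, "dy": 0, "dz": 0, "turn": 0}, {"dx": 0, "dy": 0, "dz": 0, "turn": 0}, {"dx": 0, "dy": 0, "dz": 0, "turn": 0}, {"dx": 0, "dy": 0, "dz": -0.04, "turn": 0}, {"dx": 0, "dy": 0, "dz": -0.09, "turn": 0}]}}

```text
t: 9.2
position: [0.4578, 0.2086, 0.293]
tcp_rot: [-3.137, 0.084, 2.952]
force: [1.2, 0.7, -0.3]
grip_width: 0.978
```

Run:
```python
from h import *
go([.60,-.03,.58])
t=cv2.cvtColor(robot.camera("top"),cv2.COLOR_RGB2BGR)
cv2.imwrite("pics/t2.png",t)
```

```text
t 9.2 delta tool [-0.2079 -0.2089 -0.2695]
```

Request:
{"api": "carry_out", "payload": {"plan": [{"dx": -0.2, "dy": -0.21, "dz": -0.27, "turn": 0}, {"dx": -0.2, "dy": -0.21, "dz": -0.27, "turn": 0}, {"dx": -0.2, "dy": -0.21, "dz": -0.27, "turn": 0}, {"dx": -0.2, "dy": -0.21, "dz": -0.27, "turn": 0}, {"dx": -0.2, "dy": -0.21, "dz": -0.27, "turn": 0}, {"dx": -0.2, "dy": -0.21, "dz": -0.27, "turn": 0}, {"dx": -0.2, "dy": -0.21, "dz": -0.27, "turn": 0}, {"dx": -0.2, "dy": -0.21, "dz": -0.27, "turn": 0}, {"dx": -0.2, "dy": -0.21, "dz": -0.7, "turn": 0}, {"dx": -0.2, "dy": -0.21, "dz": -0.7, "turn": 0}, {"dx": -0.2, "dy": -0.21, "dz": -0.7, "turn": 0}, {"dx": -0.2, "dy": -0.21, "dz": -0.7, "turn": 0}]}}

```text
t: 10.45
position: [0.553, -0.0257, 0.7019]
tcp_rot: [-3.14, 0.134, 2.952]
force: [-0.5, 0.4, -0.5]
grip_width: 0.995
```

Run:
```python
from h import *
s=robot.state();z=R()[:,2];print(s['q'].round(3),s['position'],z,"az",np.arctan2(z[1],z[0]),"lean",np.degrees(np.arccos(-z[2])))
```

```text
[-1.930e-01  4.550e-01  1.124e+00  2.105e+00 -1.000e-03 -4.000e-03] [ 0.55302607 -0.02572261  0.70193819] [ 0.13133972 -0.02700909 -0.99096942] az -0.2028155540764416 lean 7.705891246849533
```

Request:
{"api": "carry_out", "payload": {"plan": [{"dx": 0, "dy": 0, "dz": -0.9, "turn": 0}, {"dx": 0, "dy": 0, "dz": -0.9, "turn": 0}, {"dx": 0, "dy": 0, "dz": -0.9, "turn": 0}, {"dx": 0, "dy": 0, "dz": -0.9, "turn": 0}, {"dx": 0, "dy": 0, "dz": -0.9, "turn": 0}, {"dx": 0, "dy": 0, "dz": -0.9, "turn": 0}, {"dx": 0, "dy": 0, "dz": -0.9, "turn": 0}, {"dx": 0, "dy": 0, "dz": -0.9, "turn": 0}]}}

```text
t: 11.25
position: [0.396, -0.0071, 0.7625]
tcp_rot: [-3.14, 0.164, 2.952]
force: [0.9, 0.2, 0.2]
grip_width: 0.999
```

```bash
cat > st.py <<'E'
from h import *
s=robot.state();z=R()[:,2];print(s['q'].round(3),s['position'],z.round(3),"az",np.arctan2(z[1],z[0]).round(3),"lean",np.degrees(np.arccos(-z[2])).round(2),"y",R()[:,1].round(3))
E
python3 st.py
```

```text
[-0.226  0.168  0.87   2.109  0.004 -0.036] [ 0.39600443 -0.00710862  0.76246914] [ 0.16  -0.033 -0.987] az -0.201 lean 9.41 y [ 0.189  0.982 -0.002]
```

```bash
python3 -c "
from h import *
go([.67,-.055,.66]);go([.70,-.06,1.26])"
```

```text
t 11.25 delta tool [-0.2576  0.0048  0.1466]
t 11.25 delta tool [-0.3857  0.0045 -0.4404]
```

Request:
{"api": "carry_out", "payload": {"plan": [{"dx": -0.26, "dy": 0.005, "dz": 0.147, "turn": 0}, {"dx": -0.26, "dy": 0.005, "dz": 0.147, "turn": 0}, {"dx": -0.26, "dy": 0.005, "dz": 0.147, "turn": 0}, {"dx": -0.26, "dy": 0.005, "dz": 0.147, "turn": 0}, {"dx": -0.26, "dy": 0.005, "dz": 0.147, "turn": 0}, {"dx": -0.26, "dy": 0.005, "dz": 0.147, "turn": 0}, {"dx": -0.386, "dy": 0.005, "dz": -0.44, "turn": 0}, {"dx": -0.386, "dy": 0.005, "dz": -0.44, "turn": 0}, {"dx": -0.386, "dy": 0.005, "dz": -0.44, "turn": 0}, {"dx": -0.386, "dy": 0.005, "dz": -0.44, "turn": 0}, {"dx": -0.386, "dy": 0.005, "dz": -0.44, "turn": 0}, {"dx": -0.386, "dy": 0.005, "dz": -0.44, "turn": 0}, {"dx": -0.386, "dy": 0.005, "dz": -0.44, "turn": 0}, {"dx": -0.386, "dy": 0.005, "dz": -0.44, "turn": 0}]}}

```text
t: 12.65
position: [0.6086, -0.0426, 0.7009]
tcp_rot: [-3.138, 0.25, 2.952]
force: [-0.5, -0.9, -0.5]
grip_width: 1.001
```

```bash
python3 st.py
```

```text
[-0.203  0.578  1.366  2.109 -0.    -0.014] [ 0.60857207 -0.04257321  0.70085434] [ 0.242 -0.05  -0.969] az -0.203 lean 14.31 y [ 0.189  0.982 -0.003]
```

Request:
{"api": "carry_out", "payload": {"plan": [{"dx": -0.36, "dy": 0, "dz": -0.63, "turn": 0}, {"dx": -0.36, "dy": 0, "dz": -0.63, "turn": 0}, {"dx": -0.36, "dy": 0, "dz": -0.63, "turn": 0}, {"dx": -0.36, "dy": 0, "dz": -0.63, "turn": 0}, {"dx": -0.36, "dy": 0, "dz": -0.63, "turn": 0}, {"dx": -0.36, "dy": 0, "dz": -0.63, "turn": 0}, {"dx": -0.36, "dy": 0, "dz": -0.63, "turn": 0}, {"dx": -0.36, "dy": 0, "dz": -0.63, "turn": 0}, {"dx": -0.36, "dy": 0, "dz": -0.63, "turn": 0}, {"dx": -0.36, "dy": 0, "dz": -0.63, "turn": 0}]}}

```text
t: 13.65
position: [0.571, -0.042, 0.7405]
tcp_rot: [-3.137, 0.318, 2.953]
force: [0.8, -0.3, 0.1]
grip_width: 1.002
```

```bash
python3 st.py
```

```text
[-0.217  0.511  1.366  2.109  0.004 -0.026] [ 0.57096499 -0.04201156  0.7404948 ] [ 0.306 -0.063 -0.95 ] az -0.204 lean 18.2 y [ 0.189  0.982 -0.004]
```

The target orientation is fixed for each call, so the tilt saturates within one. Several short calls should gain faster.

Request:
{"api": "carry_out", "payload": {"plan": [{"dx": -0.3, "dy": 0, "dz": -0.6, "turn": 0}, {"dx": -0.3, "dy": 0, "dz": -0.6, "turn": 0}]}}

```text
t: 13.85
position: [0.5419, -0.0401, 0.768]
tcp_rot: [-3.137, 0.368, 2.953]
force: [0.4, -1.1, -0.0]
grip_width: 1.001
```

Request:
{"api": "carry_out", "payload": {"plan": [{"dx": -0.3, "dy": 0, "dz": -0.6, "turn": 0}, {"dx": -0.3, "dy": 0, "dz": -0.6, "turn": 0}]}}

```text
t: 14.05
position: [0.5128, -0.0374, 0.7929]
tcp_rot: [-3.136, 0.415, 2.953]
force: [-0.1, 0.4, 0.2]
grip_width: 1.004
```

Request:
{"api": "carry_out", "payload": {"plan": [{"dx": -0.2, "dy": 0, "dz": -0.6, "turn": 0}, {"dx": -0.2, "dy": 0, "dz": -0.6, "turn": 0}]}}

```text
t: 14.25
position: [0.4803, -0.0315, 0.8182]
tcp_rot: [-3.134, 0.467, 2.953]
force: [-0.5, 0.0, -0.7]
grip_width: 1.001
```

Request:
{"api": "carry_out", "payload": {"plan": [{"dx": -0.2, "dy": 0, "dz": -0.6, "turn": 0}]}}

```text
t: 14.35
position: [0.4613, -0.0287, 0.8317]
tcp_rot: [-3.134, 0.496, 2.954]
force: [0.6, 0.9, -0.3]
grip_width: 1.001
```

```bash
python3 st.py
```

```text
[-0.243  0.332  1.366  2.109  0.019 -0.049] [ 0.46132502 -0.02872805  0.83171044] [ 0.466 -0.096 -0.88 ] az -0.204 lean 28.41 y [ 0.19   0.982 -0.007]
```

Request:
{"api": "carry_out", "payload": {"plan": [{"dx": -0.25, "dy": 0, "dz": -0.6, "turn": 0}, {"dx": -0.25, "dy": 0, "dz": -0.6, "turn": 0}]}}

```text
t: 14.55
position: [0.4268, -0.0223, 0.8545]
tcp_rot: [-3.131, 0.548, 2.954]
force: [-0.0, -0.4, -0.2]
grip_width: 0.998
```

Request:
{"api": "carry_out", "payload": {"plan": [{"dx": -0.2, "dy": 0, "dz": -0.6, "turn": 0}, {"dx": -0.2, "dy": 0, "dz": -0.6, "turn": 0}]}}

```text
t: 14.75
position: [0.3919, -0.0138, 0.875]
tcp_rot: [-3.128, 0.599, 2.955]
force: [-1.1, 0.0, 0.4]
grip_width: 1.0
```

Request:
{"api": "carry_out", "payload": {"plan": [{"dx": -0.2, "dy": 0, "dz": -0.6, "turn": 0}, {"dx": -0.2, "dy": 0, "dz": -0.6, "turn": 0}]}}

```text
t: 14.95
position: [0.3555, -0.0039, 0.8939]
tcp_rot: [-3.124, 0.651, 2.956]
force: [0.1, -0.3, 0.4]
grip_width: 0.998
```

Request:
{"api": "carry_out", "payload": {"plan": [{"dx": -0.2, "dy": 0, "dz": -0.6, "turn": 0}]}}

```text
t: 15.05
position: [0.3344, 0.0005, 0.9036]
tcp_rot: [-3.123, 0.68, 2.956]
force: [0.4, 0.1, 0.0]
grip_width: 0.999
```

```bash
python3 st.py
python3 - <<'E'
from h import *
t=cv2.imread("pics/t2.png")
cv2.imwrite("pics/m2.png",cv2.resize(t[170:270,170:290],None,fx=6,fy=6,interpolation=cv2.INTER_CUBIC))
h=cv2.cvtColor(t,cv2.COLOR_BGR2HSV);m=cv2.inRange(h,(50,100,40),(75,255,255));m[:,:200]=0;m[:,260:]=0;m[:200]=0
y,x=np.nonzero(m);print(len(y) and (x.min(),x.max(),y.min(),y.max()))
E
```

```text
[-0.252  0.148  1.365  2.109  0.023 -0.052] [3.34414012e-01 4.90716273e-04 9.03584805e-01] [ 0.614 -0.134 -0.778] az -0.215 lean 38.96 y [ 0.196  0.981 -0.015]
(np.int64(210), np.int64(258), np.int64(233), np.int64(378))
```

View pics/m2.png

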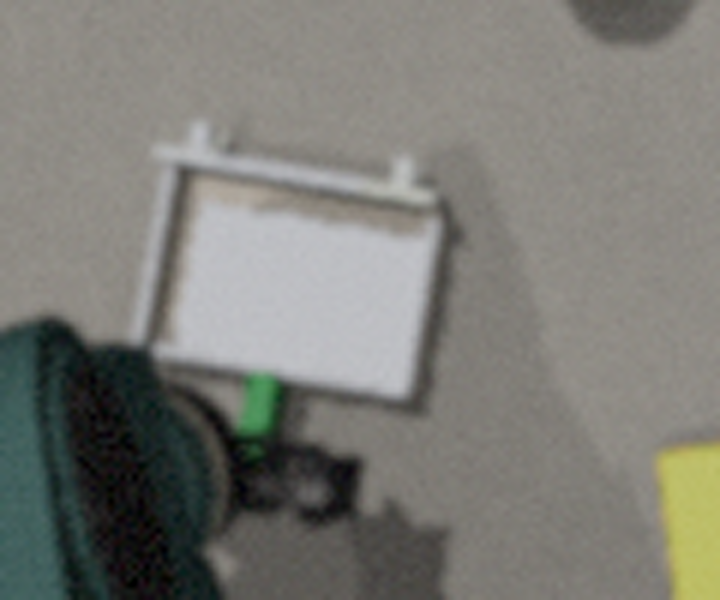

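Picture 5 shows the tray set down upright, now turned parallel to the rack. Its plate runs (158,147)–(437,190) in the crop and the fin is at (260,410).

Run:
```python
from h import *
C=lambda x,y:(170+x/6-.4,170+y/6-.4)
def L(a,b,z):
    p,q=plane("top",C(*a),z),plane("top",C(*b),z);d=p-q;th=np.arctan2(-d[0],d[1]);print((p*1e3).round(1),(q*1e3).round(1),"len",np.linalg.norm(d).round(4),"yaw",np.degrees(th).round(2));return p,q
p,q=L((156,147),(436,188),.076)   # rear top edge of plate
a,b=L((133,347),(412,404),.05)    # front wall outer
L((262,375),(262,375),.065)
f1=plane("top",C(263,376),.065);f2=plane("top",C(250,440),.065);d=f1-f2
print("fin",f1,f2,np.degrees(np.arctan2(d[1],d[0])))
go([.3,.25,.35]);go([.35,.25,.3])
```

```text
[613.9 247.1  76. ] [592.4 112.8  76. ] len 0.136 yaw -9.09
[519.4 263.5  50. ] [490.4 127.6  50. ] len 0.139 yaw -12.05
[504.8 197.8  65. ] [504.8 197.8  65. ] len 0.0 yaw -0.0
fin [0.50432553 0.1972773  0.065     ] [0.47388354 0.20347104 0.065     ] -11.500442773397323
t 15.05 delta tool [0.41   0.246  0.3759]
t 15.05 delta tool [0.4032 0.2565 0.4455]
```

Run:
```python
from h import *
g=[.4785,.2033,.045]
print(gp(g,.245),gp(g));go(gp(g,.245));go(gp(g))
```

```text
[0.32800469 0.23616127 0.23551588] [0.38328868 0.22408979 0.16553045]
t 15.05 delta tool [0.4586 0.2396 0.484 ]
t 15.05 delta tool [0.4586 0.2396 0.574 ]
```

Request:
{"api": "carry_out", "payload": {"plan": [{"dx": 0.459, "dy": 0.24, "dz": 0.47, "turn": -1}, {"dx": 0.459, "dy": 0.24, "dz": 0.47, "turn": -1}, {"dx": 0.459, "dy": 0.24, "dz": 0.47, "turn": -1}, {"dx": 0.459, "dy": 0.24, "dz": 0.47, "turn": -1}, {"dx": 0.459, "dy": 0.24, "dz": 0.47, "turn": -1}, {"dx": 0.459, "dy": 0.24, "dz": 0.47, "turn": -1}, {"dx": 0.459, "dy": 0.24, "dz": 0.47, "turn": -1}, {"dx": 0.459, "dy": 0.24, "dz": 0.47, "turn": -1}, {"dx": 0.459, "dy": 0.24, "dz": 0.47, "turn": -1}, {"dx": 0.459, "dy": 0.24, "dz": 0.47, "turn": -1}, {"dx": 0.459, "dy": 0.24, "dz": 0.47, "turn": -1}, {"dx": 0.459, "dy": 0.24, "dz": 0.47, "turn": -1}, {"dx": 0.459, "dy": 0.24, "dz": 0.47, "turn": -1}, {"dx": 0.459, "dy": 0.24, "dz": 0.47, "turn": -1}, {"dx": 0.459, "dy": 0.24, "dz": 0.47, "turn": -1}, {"dx": 0.459, "dy": 0.24, "dz": 0.47, "turn": -1}]}}

```text
t: 16.65
position: [0.3196, 0.2262, 0.2804]
tcp_rot: [-3.109, 0.681, 2.979]
force: [1.4, -0.1, 0.4]
grip_width: 0.999
```

```bash
python3 st.py
python3 - <<'E'
from h import *
go(gp([.4785,.2033,.045]))
E
```

```text
[ 0.531 -0.011 -0.896  0.148 -0.441  0.581] [0.31956285 0.22624953 0.28039839] [ 0.616 -0.134 -0.776] az -0.214 lean 39.06 y [ 0.182  0.983 -0.025]
t 16.65 delta tool [0.0235 0.0122 0.1287]
```

Request:
{"api": "carry_out", "payload": {"plan": [{"dx": 0.0235, "dy": 0.012, "dz": 0.03, "turn": 0}, {"dx": 0.0235, "dy": 0.012, "dz": 0.06, "turn": 0}, {"dx": 0.0235, "dy": 0.012, "dz": 0.09, "turn": 0}, {"dx": 0.0235, "dy": 0.012, "dz": 0.11, "turn": 0}, {"dx": 0.0235, "dy": 0.012, "dz": 0.128, "turn": 0}, {"dx": 0.0235, "dy": 0.012, "dz": 0.128, "turn": 0}, {"dx": 0.0235, "dy": 0.012, "dz": 0.128, "turn": 0}]}}

```text
t: 17.35
position: [0.3829, 0.2233, 0.1673]
tcp_rot: [-3.108, 0.679, 2.979]
force: [0.5, 0.2, -0.5]
grip_width: 1.004
```

```bash
python3 st.py
python3 - <<'E'
from h import *
go(gp([.4785,.2033,.045]))
i=cv2.cvtColor(robot.camera("scene"),cv2.COLOR_RGB2BGR);t=cv2.cvtColor(robot.camera("top"),cv2.COLOR_RGB2BGR)
c=lambda i,x,y:cv2.resize(i[y:y+90,x:x+80],None,fx=5,fy=5,interpolation=cv2.INTER_CUBIC)
cv2.imwrite("pics/g2.png",np.hstack([c(i,285,165),c(t,180,185)]))
E
```

```text
[ 0.442  0.293 -1.021 -0.311 -0.395  0.499] [0.38292826 0.2232845  0.16728339] [ 0.614 -0.135 -0.778] az -0.216 lean 38.96 y [ 0.182  0.983 -0.026]
t 17.35 delta tool [0.0009 0.001  0.0015]
```

View pics/g2.png

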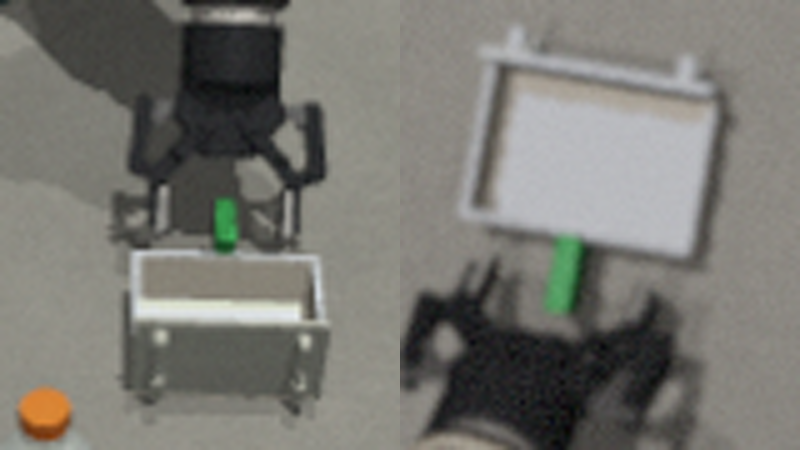

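Picture 6 shows the leaned fingers astride the fin, which is at (226,225) left and (565,275) right. I'll close.

Request:
{"api": "carry_out", "payload": {"hand": 0, "plan": [{"dx": 0, "dy": 0, "dz": 0, "turn": 0}, {"dx": 0, "dy": 0, "dz": 0, "turn": 0}, {"dx": 0, "dy": 0, "dz": 0, "turn": 0}, {"dx": 0, "dy": 0, "dz": 0, "turn": 0}, {"dx": 0, "dy": 0, "dz": 0, "turn": 0}, {"dx": 0, "dy": 0, "dz": 0, "turn": 0}]}}

```text
t: 18.05
position: [0.3835, 0.2235, 0.1679]
tcp_rot: [-3.11, 0.681, 2.979]
force: [-9.2, -0.2, 13.5]
grip_width: 0.158
```

```bash
python3 st.py
python3 - <<'E'
from h import *
s=robot.state();print((s['position']+.155*R()[:,2]).round(4),s['force'],s['grip_width'])
print("up",R().T@[0,0,1])
E
```

```text
[ 0.441  0.292 -1.02  -0.314 -0.393  0.498] [0.38346212 0.22347684 0.16785326] [ 0.616 -0.133 -0.777] az -0.213 lean 39.06 y [ 0.182  0.983 -0.024]
[0.4789 0.2029 0.0475] [-9.18848566 -0.23774736 13.52435838] 0.15800816422261982
up [-0.62964863 -0.02428166 -0.77650048]
```

Run:
```python
from h import *
u=np.array([.983,-.182,0]);n=np.array([.182,.983,0]);z=np.array([0,0,1.])
for a,b,c in((0,0,.085),(0,-.3595,.085),(.083,-.3595,.0735)):
    print((a,b,c),(R().T@(a*u+b*n+c*z)).round(4))
```

```text
(0, 0, 0.085) [-0.0535 -0.0021 -0.066 ]
(0, -0.3595, 0.085) [-0.0479 -0.3614 -0.0593]
(0.083, -0.3595, 0.0735) [-0.1051 -0.3611  0.0019]
```

Lift, then pass sideways. I'll stop at rack x ≈ -123 first and look.

Request:
{"api": "carry_out", "payload": {"plan": [{"dx": -0.02, "dy": -0.001, "dz": -0.025, "turn": 0}, {"dx": -0.0535, "dy": -0.002, "dz": -0.066, "turn": 0}, {"dx": -0.0535, "dy": -0.03, "dz": -0.066, "turn": 0}, {"dx": -0.052, "dy": -0.07, "dz": -0.065, "turn": 0}, {"dx": -0.05, "dy": -0.11, "dz": -0.064, "turn": 0}, {"dx": -0.05, "dy": -0.15, "dz": -0.063, "turn": 0}, {"dx": -0.05, "dy": -0.19, "dz": -0.062, "turn": 0}, {"dx": -0.05, "dy": -0.23, "dz": -0.061, "turn": 0}, {"dx": -0.049, "dy": -0.27, "dz": -0.061, "turn": 0}, {"dx": -0.048, "dy": -0.31, "dz": -0.06, "turn": 0}, {"dx": -0.048, "dy": -0.345, "dz": -0.06, "turn": 0}, {"dx": -0.048, "dy": -0.361, "dz": -0.06, "turn": 0}, {"dx": -0.048, "dy": -0.361, "dz": -0.06, "turn": 0}, {"dx": -0.048, "dy": -0.361, "dz": -0.06, "turn": 0}]}}

```text
t: 19.45
position: [0.3172, -0.1301, 0.2531]
tcp_rot: [-3.109, 0.679, 2.976]
force: [0.1, 0.0, -2.9]
grip_width: 0.154
```

```bash
python3 st.py
python3 - <<'E'
from h import *
s=robot.state();g=s['position']+.155*R()[:,2];u=np.array([.983,-.182,0]);n=np.array([.182,.983,0])
print(g.round(4),g@u,g@n,s['force'],s['grip_width'])
i=cv2.cvtColor(robot.camera("scene"),cv2.COLOR_RGB2BGR);t=cv2.cvtColor(robot.camera("top"),cv2.COLOR_RGB2BGR)
cv2.imwrite("pics/s3.png",i);cv2.imwrite("pics/t3.png",t)
c=lambda i,x,y:cv2.resize(i[y:y+120,x:x+80],None,fx=5,fy=5,interpolation=cv2.INTER_CUBIC)
cv2.imwrite("pics/g3.png",np.hstack([c(i,185,160),c(t,315,145)]))
E
```

```text
[-0.735 -0.105 -1.105 -0.041  0.316 -0.457] [ 0.31717796 -0.13009692  0.25311358] [ 0.614 -0.135 -0.778] az -0.217 lean 38.95 y [ 0.185  0.982 -0.025]
[ 0.4123 -0.1511  0.1326] 0.43281992258283647 -0.07345158828154343 [ 0.08286635  0.01592251 -2.85842196] 0.15392700388902542
```

View pics/g3.png

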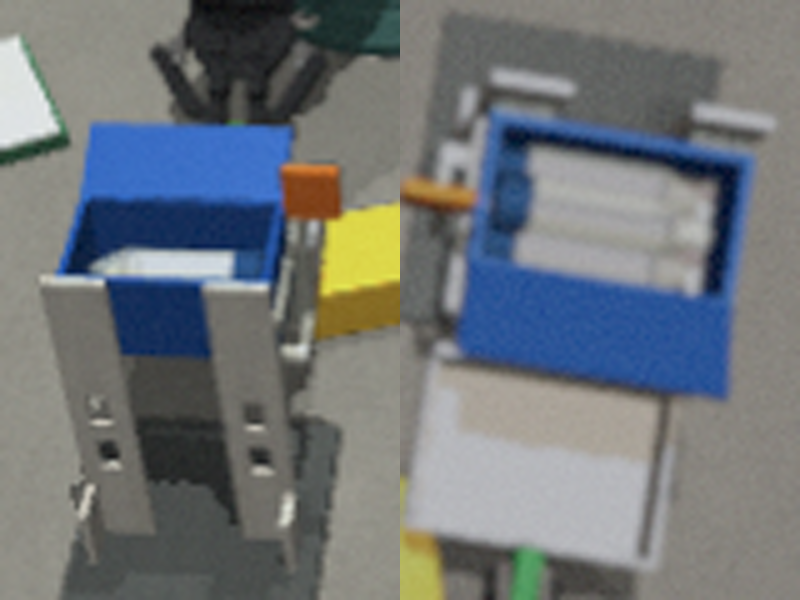

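Picture 7 shows the tray level below the lip: front wall from (405,528) to (655,570) in the right half, fin at (527,550). I'll check its lateral offset and yaw against the rack.

Run:
```python
from h import *
u=np.array([.983,-.182,0]);n=np.array([.182,.983,0])
C=lambda x,y:(315+(x-400)/5-.4,145+y/5-.4)
t=cv2.imread("pics/t3.png");h=cv2.cvtColor(t,cv2.COLOR_BGR2HSV)
m=cv2.inRange(h,(45,80,40),(80,255,255))
for r in range(253,270):
    x=np.nonzero(m[r,330:352])[0]
    if len(x)>2:
        p=plane("top",(330+(x[0]+x[-1])/2,r),.150);print(r,x+330,(p@n*1e3).round(1),(p@u*1e3).round(1))
for lab,q,z in(("front L",(405,530),.135),("front R",(657,571),.135),("plate/left rear",(437,345),.161)):
    p=plane("top",C(*q),z);print(lab,(p@u*1e3).round(1),(p@n*1e3).round(1))
```

```text
255 [338 339 340 341] -68.9 458.4
256 [337 338 339 340 341 342 343] -70.7 456.1
257 [338 339 340 341 342 343] -72.4 453.7
258 [338 339 340 341 342] -71.5 450.9
259 [338 339 340 341 342] -71.9 448.3
260 [338 339 340 341 342] -72.3 445.7
261 [338 339 340 341 342] -72.8 443.1
262 [337 338 339 340 341 342] -71.9 440.3
263 [337 338 339 340 341] -71.0 437.5
264 [337 338 339 340 341] -71.4 435.0
265 [337 338 339 340 341] -71.9 432.4
266 [337 338 339 340 341] -72.3 429.8
267 [336 337 338 339 340 341] -71.4 427.0
268 [335 336 337 338 339 340 341 342] -71.8 424.4
269 [335 336 337 338 339 340 341 342] -72.2 421.8
front L 459.0 -6.0
front R 460.3 -142.4
plate/left rear 557.6 -4.9
```

Run:
```python
from h import *
u=np.array([.983,-.182,0]);n=np.array([.182,.983,0]);z=np.array([0,0,1.])
for a,b,c in((.05,-.0005,-.0115),(.103,-.0005,-.0115),(.115,-.0005,-.0115),(.127,-.0005,-.0115),(.127,-.0005,-.025)):
    print((a,b,c),(R().T@(a*u+b*n+c*z)).round(4))
```

```text
(0.05, -0.0005, -0.0115) [-0.0317 -0.0002  0.0404]
(0.103, -0.0005, -0.0115) [-0.0729 -0.0003  0.0737]
(0.115, -0.0005, -0.0115) [-0.0822 -0.0003  0.0812]
(0.127, -0.0005, -0.0115) [-0.0915 -0.0003  0.0887]
(0.127, -0.0005, -0.025) [-0.0831  0.0001  0.0992]
```

Request:
{"api": "carry_out", "payload": {"plan": [{"dx": -0.012, "dy": 0, "dz": 0.025, "turn": 0}, {"dx": -0.032, "dy": 0, "dz": 0.04, "turn": 0}, {"dx": -0.047, "dy": 0, "dz": 0.053, "turn": 0}, {"dx": -0.06, "dy": 0, "dz": 0.063, "turn": 0}, {"dx": -0.073, "dy": 0, "dz": 0.074, "turn": 0}, {"dx": -0.073, "dy": 0, "dz": 0.074, "turn": 0}, {"dx": -0.073, "dy": 0, "dz": 0.074, "turn": 0}]}}

```text
t: 20.25
position: [0.4191, -0.1478, 0.2416]
tcp_rot: [-3.109, 0.679, 2.98]
force: [0.0, 0.5, -2.6]
grip_width: 0.152
```

```bash
python3 st.py
python3 - <<'E'
from h import *
s=robot.state();g=s['position']+.155*R()[:,2];u=np.array([.983,-.182,0]);n=np.array([.182,.983,0]);z=np.array([0,0,1.])
print(g.round(4),g@u,g@n,s['force'],s['grip_width'])
i=cv2.cvtColor(robot.camera("scene"),cv2.COLOR_RGB2BGR)
cv2.imwrite("pics/g4.png",cv2.resize(i[210:290,185:265],None,fx=7,fy=7,interpolation=cv2.INTER_CUBIC))
for a,c in((1,0),(0,1)): print((R().T@(a*u+c*z)).round(4))
E
```

```text
[-0.581  0.099 -0.963 -0.138  0.229 -0.332] [ 0.41906877 -0.14776178  0.24155185] [ 0.615 -0.133 -0.778] az -0.213 lean 38.95 y [ 0.18   0.983 -0.025]
[ 0.5143 -0.1683  0.121 ] 0.536211085337482 -0.07185235117269487 [ 0.00934572  0.51086648 -2.62547015] 0.15198398833184143
[-0.7777 -0.0011  0.6281]
[-0.6281 -0.0251 -0.7777]
```

View pics/g4.png

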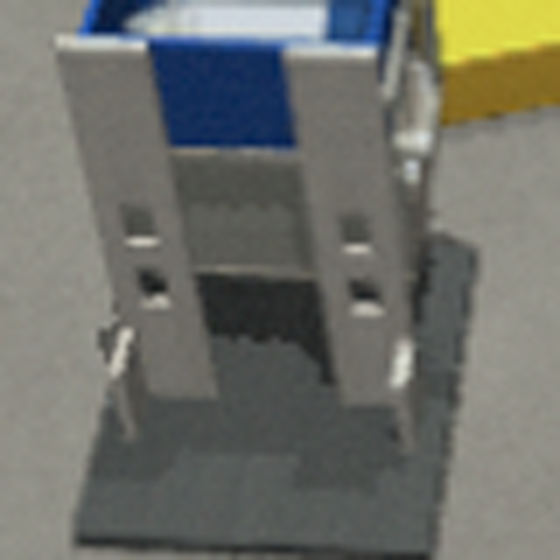

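Picture 8 shows the plate behind the slots, its lower edge between the uprights at (250,272). I'll check its height from that edge.

Run:
```python
from h import *
u=np.array([.983,-.182,0]);n=np.array([.182,.983,0])
def at(px,U):
    o,d=ray("scene",px);P=o+d*(U-o@u)/(d@u);return (np.array([P@u,P@n,P[2]])*1e3).round(1)
C=lambda x,y:(185+x/7-.4,210+y/7-.4)
for q in((205,268),(250,271),(310,276)):print("plate bottom",at(C(*q),.6615))
for l,q in(("slot UL sill L",(126,243)),("slot UL sill R",(160,245)),("UR sill L",(344,250)),("UR sill R",(373,252)),("LL sill",(141,304)),("LL R",(172,307)),("LR",(351,310)),("LR R",(382,312)),("hopper rear bottom",(225,148))):print(l,at(C(*q),.6885))
```

```text
plate bottom [ 661.5 -105.    80.8]
plate bottom [661.5 -83.5  79.8]
plate bottom [661.5 -54.9  77.7]
slot UL sill L [ 688.5 -130.5  127.4]
slot UL sill R [ 688.5 -114.7  126.8]
UR sill L [688.5 -29.6 128. ]
UR sill R [688.5 -16.4 127.3]
LL sill [ 688.5 -130.1   84.6]
LL R [ 688.5 -115.5   83.3]
LR [688.5 -30.5  86.1]
LR R [688.5 -16.1  85.4]
hopper rear bottom [688.5 -75.9 192.7]
```

Request:
{"api": "carry_out", "payload": {"plan": [{"dx": 0, "dy": -0.0012, "dz": 0, "turn": 0}, {"dx": -0.004, "dy": -0.0012, "dz": 0.003, "turn": 0}, {"dx": -0.0078, "dy": -0.0012, "dz": 0.0063, "turn": 0}, {"dx": -0.0085, "dy": -0.0012, "dz": 0.007, "turn": 0}]}}

```text
t: 20.7
position: [0.4304, -0.1521, 0.242]
tcp_rot: [-3.108, 0.681, 2.979]
force: [-0.1, -0.2, -2.6]
grip_width: 0.157
```

Request:
{"api": "carry_out", "payload": {"plan": [{"dx": -0.004, "dy": 0, "dz": 0.0032, "turn": 0}, {"dx": -0.006, "dy": 0, "dz": 0.005, "turn": 0}, {"dx": -0.006, "dy": 0, "dz": 0.005, "turn": 0}]}}

```text
t: 21.0
position: [0.4377, -0.1532, 0.2415]
tcp_rot: [-3.109, 0.68, 2.979]
force: [-0.1, -0.4, -2.4]
grip_width: 0.154
```

Run:
```python
from h import *
s=robot.state();g=s['position']+.155*R()[:,2];u=np.array([.983,-.182,0]);n=np.array([.182,.983,0])
print(g.round(4),g@u,g@n,s['force'],s['grip_width'])
i=cv2.cvtColor(robot.camera("scene"),cv2.COLOR_RGB2BGR)
cv2.imwrite("pics/g5.png",cv2.resize(i[210:290,185:265],None,fx=7,fy=7,interpolation=cv2.INTER_CUBIC))
```

```text
[ 0.533 -0.174  0.121] 0.555554577213381 -0.0740183857059105 [-0.12542001 -0.37267895 -2.41922346] 0.15439893246860859
```

View pics/g5.png

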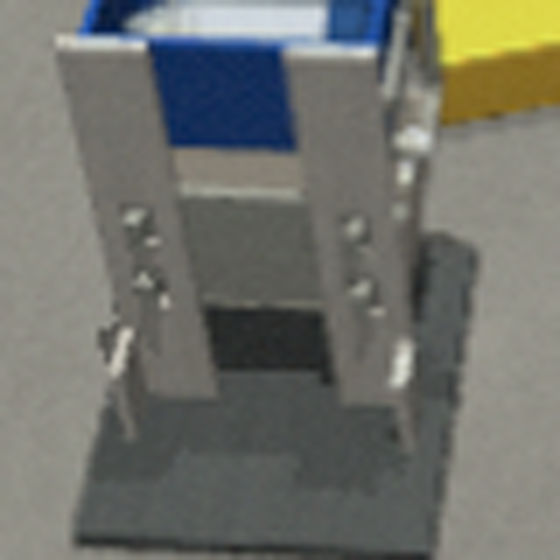

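Picture 9 shows all four hooks protruding through the slots, at about (138,222), (152,285), (357,232) and (365,292), with no contact force. I'll push to contact, then lower.

Request:
{"api": "carry_out", "payload": {"plan": [{"dx": -0.0016, "dy": 0.0, "dz": 0.0013, "turn": 0}, {"dx": -0.0016, "dy": 0.0, "dz": 0.0013, "turn": 0}]}}

```text
t: 21.25
position: [0.4385, -0.153, 0.2408]
tcp_rot: [-3.11, 0.677, 2.978]
force: [-6.2, 3.4, -3.1]
grip_width: 0.156
```

Request:
{"api": "carry_out", "payload": {"plan": [{"dx": -0.0016, "dy": 0, "dz": 0.0013, "turn": 0}, {"dx": -0.0016, "dy": 0, "dz": 0.0013, "turn": 0}]}}

```text
t: 21.45
position: [0.439, -0.1528, 0.24]
tcp_rot: [-3.111, 0.674, 2.977]
force: [-31.8, 6.8, 13.2]
grip_width: 0.154
```

Request:
{"api": "carry_out", "payload": {"plan": [{"dx": 0.0014, "dy": 0, "dz": -0.0011, "turn": 0}, {"dx": 0.0035, "dy": 0, "dz": 0.0015, "turn": 0}, {"dx": 0.006, "dy": 0, "dz": 0.0045, "turn": 0}, {"dx": 0.0083, "dy": 0.0002, "dz": 0.0072, "turn": 0}, {"dx": 0.0083, "dy": 0.0002, "dz": 0.0072, "turn": 0}]}}

```text
t: 21.95
position: [0.4368, -0.1526, 0.2289]
tcp_rot: [-3.11, 0.673, 2.976]
force: [-33.2, 3.2, 11.4]
grip_width: 0.158
```

Run:
```python
from h import *
s=robot.state();g=s['position']+.155*R()[:,2];u=np.array([.983,-.182,0]);n=np.array([.182,.983,0])
print(g.round(4),g@u,g@n,s['force'],s['moment'])
```

```text
[ 0.5314 -0.1732  0.1078] 0.5538515995340647 -0.07359759450910318 [-33.23055001   3.22138979  11.42310213] [ 0.33700701  3.51411953 -0.40185568]
```

Request:
{"api": "carry_out", "payload": {"plan": [{"dx": 0.0012, "dy": 0, "dz": -0.001, "turn": 0}, {"dx": 0.0012, "dy": 0, "dz": -0.001, "turn": 0}]}}

```text
t: 22.15
position: [0.4366, -0.1528, 0.2298]
tcp_rot: [-3.11, 0.676, 2.978]
force: [-11.2, 2.4, -1.2]
grip_width: 0.156
```

Request:
{"api": "carry_out", "payload": {"plan": [{"dx": 0.0013, "dy": 0, "dz": 0.0015, "turn": 0}, {"dx": 0.0013, "dy": 0, "dz": 0.0015, "turn": 0}]}}

```text
t: 22.35
position: [0.4362, -0.1527, 0.2277]
tcp_rot: [-3.11, 0.676, 2.977]
force: [-22.6, 4.2, 8.4]
grip_width: 0.155
```

Run:
```python
from h import *
s=robot.state();g=s['position']+.155*R()[:,2];u=np.array([.983,-.182,0]);n=np.array([.182,.983,0])
print(g.round(4),g@u,g@n,s['force'],s['moment'])
i=cv2.cvtColor(robot.camera("scene"),cv2.COLOR_RGB2BGR)
cv2.imwrite("pics/g6.png",cv2.resize(i[210:290,185:265],None,fx=7,fy=7,interpolation=cv2.INTER_CUBIC))
```

```text
[ 0.531  -0.1733  0.1068] 0.5535548877743436 -0.07373706299264228 [-22.55782414   4.22042373   8.39825278] [ 0.43545473  2.36926764 -0.16282081]
```

View pics/g6.png

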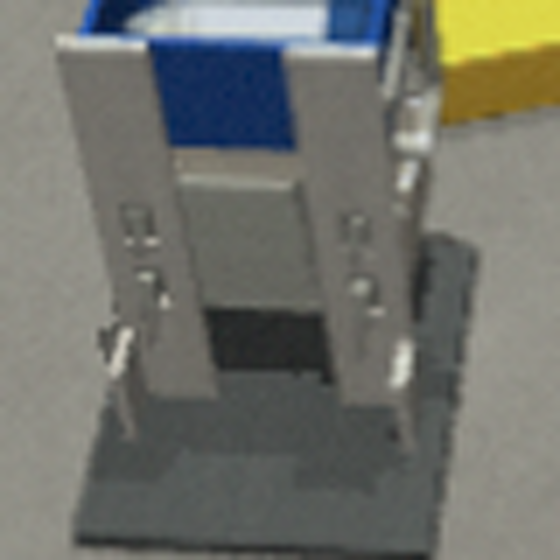

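Picture 10 shows the lower hooks and the plate's bottom edge (row 305) unchanged, but the upper hooks are drawn back into their slots. While pressed, the tray stuck and pitched nose-down about its lower edge instead of sliding down. I'll reverse: lift while pressing so the plate comes flush again, then lower without pressing. I'll follow the plate edges numerically.

```bash
cat > pe.py <<'E'
from h import *
i=robot.camera("scene");s=robot.state()
g=s['position']+.155*R()[:,2];u=np.array([.983,-.182,0]);n=np.array([.182,.983,0])
print("t",s["t"],"g",(np.array([g@u,g@n,g[2]])*1e3).round(1),"F",s['force'].round(1),"M",s['moment'].round(2))
def prof(i):
    return cv2.cvtColor(i,cv2.COLOR_RGB2GRAY)[226:268,215:228].mean(1).round().astype(int)
import sys
for f in sys.argv[1:]: print(f,list(prof(cv2.imread(f)[:,:,::-1])))
print(list(prof(i)))
def hooks(i):
    g=cv2.cvtColor(i,cv2.COLOR_RGB2GRAY)
    for nm,x0,y0 in(("UL",202,238),("LL",204,247),("UR",233,240),("LR",234,249)):
        print(nm,g[y0:y0+10,x0:x0+7].mean(1).round().astype(int).tolist(),end=" ")
    print()
hooks(i)
E
python3 pe.py pics/s3.png
```

```text
t 22.45 g [553.6 -73.7 106.9] F [-21.6   4.2   8.4] M [ 0.46  2.46 -0.17]
pics/s3.png [np.int64(49), np.int64(48), np.int64(46), np.int64(47), np.int64(45), np.int64(59), np.int64(68), np.int64(68), np.int64(68), np.int64(69), np.int64(69), np.int64(68), np.int64(69), np.int64(69), np.int64(69), np.int64(69), np.int64(68), np.int64(58), np.int64(45), np.int64(44), np.int64(52), np.int64(46), np.int64(43), np.int64(43), np.int64(42), np.int64(43), np.int64(41), np.int64(41), np.int64(41), np.int64(41), np.int64(55), np.int64(74), np.int64(77), np.int64(77), np.int64(78), np.int64(78), np.int64(79), np.int64(79), np.int64(79), np.int64(80), np.int64(81), np.int64(77)]
[np.int64(48), np.int64(48), np.int64(47), np.int64(46), np.int64(45), np.int64(88), np.int64(114), np.int64(119), np.int64(124), np.int64(135), np.int64(138), np.int64(107), np.int64(101), np.int64(102), np.int64(102), np.int64(102), np.int64(102), np.int64(102), np.int64(103), np.int64(104), np.int64(102), np.int64(100), np.int64(100), np.int64(100), np.int64(100), np.int64(100), np.int64(100), np.int64(102), np.int64(57), np.int64(43), np.int64(42), np.int64(41), np.int64(41), np.int64(44), np.int64(44), np.int64(45), np.int64(47), np.int64(77), np.int64(80), np.int64(80), np.int64(81), np.int64(79)]
UL [109, 101, 106, 98, 97, 101, 129, 101, 105, 110] LL [110, 98, 120, 101, 98, 110, 117, 103, 103, 106] UR [104, 108, 101, 99, 101, 109, 111, 107, 108, 101] LR [101, 117, 116, 100, 101, 120, 106, 102, 105, 105]
```

Request:
{"api": "carry_out", "payload": {"plan": [{"dx": -0.003, "dy": 0, "dz": -0.0035, "turn": 0}, {"dx": -0.006, "dy": 0, "dz": -0.007, "turn": 0}, {"dx": -0.009, "dy": 0, "dz": -0.0103, "turn": 0}, {"dx": -0.009, "dy": 0, "dz": -0.0103, "turn": 0}]}}

```text
t: 22.85
position: [0.4387, -0.1533, 0.243]
tcp_rot: [-3.109, 0.681, 2.979]
force: [-1.6, 0.7, -6.3]
grip_width: 0.155
```

```bash
python3 pe.py
```

```text
t 22.9 g [556.7 -73.9 122.4] F [-1.3  0.6 -4.5] M [ 0.46  1.64 -0.03]
[np.int64(48), np.int64(48), np.int64(48), np.int64(46), np.int64(47), np.int64(93), np.int64(124), np.int64(128), np.int64(129), np.int64(132), np.int64(149), np.int64(114), np.int64(96), np.int64(94), np.int64(93), np.int64(93), np.int64(93), np.int64(92), np.int64(93), np.int64(94), np.int64(92), np.int64(92), np.int64(91), np.int64(91), np.int64(91), np.int64(91), np.int64(114), np.int64(63), np.int64(43), np.int64(43), np.int64(42), np.int64(42), np.int64(43), np.int64(43), np.int64(43), np.int64(44), np.int64(50), np.int64(79), np.int64(79), np.int64(81), np.int64(80), np.int64(78)]
UL [109, 113, 121, 96, 95, 96, 122, 101, 104, 102] LL [103, 108, 119, 94, 95, 111, 116, 102, 102, 104] UR [104, 118, 111, 96, 95, 110, 107, 104, 104, 98] LR [98, 119, 107, 96, 103, 116, 105, 103, 103, 107]
```

Run:
```python
from h import *
u=np.array([.983,-.182,0]);n=np.array([.182,.983,0])
W=lambda x,y,z:(682.5+x)*1e-3*u+(-73.2+y)*1e-3*n+np.array([0,0,z*1e-3])
row=lambda x,y,z:proj("scene",W(x,y,z))[1]
print("slot sill rear UL meas",210+244/7-.4,"pred",row(6,-50,122),"hopper rear bottom meas",210+148/7-.4,"pred",row(-11,0,165),row(-11,0,170), "uprTop meas 215.8", row(6,-50,248))
for p in(0,3,6):
  for Z in(60,67,73.5,75):
    c,s=np.cos(np.radians(p)),np.sin(np.radians(p))
    print("pitch",p,"z",Z,"bottom",row(0,0,Z).round(2),"top rear",row(-76*s,0,Z+76*c).round(2),"top front",row(-76*s-6,0,Z+76*c).round(2))
g=cv2.imread("pics/g5.png");g=cv2.resize(g,(80,80),interpolation=cv2.INTER_AREA);print(cv2.cvtColor(g,cv2.COLOR_BGR2GRAY)[16:58,30:43].mean(1).round().astype(int).tolist())
```

```text
slot sill rear UL meas 244.45714285714286 pred 245.41874599256755 hopper rear bottom meas 230.74285714285713 pred 232.86610999533283 231.7715482258948 uprTop meas 215.8 217.3233281613841
pitch 0 z 60 bottom 257.05 top rear 241.64 top front 240.25
pitch 0 z 67 bottom 255.68 top rear 240.16 top front 238.77
pitch 0 z 73.5 bottom 254.4 top rear 238.77 top front 237.38
pitch 0 z 75 bottom 254.11 top rear 238.45 top front 237.05
pitch 3 z 60 bottom 257.05 top rear 240.74 top front 239.35
pitch 3 z 67 bottom 255.68 top rear 239.26 top front 237.87
pitch 3 z 73.5 bottom 254.4 top rear 237.87 top front 236.48
pitch 3 z 75 bottom 254.11 top rear 237.54 top front 236.16
pitch 6 z 60 bottom 257.05 top rear 239.89 top front 238.51
pitch 6 z 67 bottom 255.68 top rear 238.4 top front 237.02
pitch 6 z 73.5 bottom 254.4 top rear 237.02 top front 235.63
pitch 6 z 75 bottom 254.11 top rear 236.69 top front 235.31
[49, 48, 48, 46, 48, 86, 122, 130, 129, 129, 136, 150, 117, 96, 92, 92, 91, 92, 92, 92, 92, 90, 90, 90, 90, 90, 93, 90, 50, 42, 43, 44, 43, 44, 44, 45, 50, 76, 79, 80, 79, 78]
```

The first image (pic 9) fits a flush plate at z≈73.5, and now it is flush again at about 76 with almost no force. I'll lower in small unpressed steps.

Request:
{"api": "carry_out", "payload": {"plan": [{"dx": 0.0006, "dy": 0, "dz": -0.0005, "turn": 0}, {"dx": 0.0019, "dy": 0, "dz": 0.0011, "turn": 0}, {"dx": 0.0031, "dy": 0.0001, "dz": 0.0026, "turn": 0}, {"dx": 0.0031, "dy": 0.0001, "dz": 0.0026, "turn": 0}]}}

```text
t: 23.3
position: [0.4379, -0.1532, 0.2384]
tcp_rot: [-3.109, 0.68, 2.979]
force: [-0.2, 0.7, -2.4]
grip_width: 0.156
```

```bash
sed -i 's/\.astype(int))/.astype(int).tolist())/; s/astype(int)$/astype(int).tolist()/' pe.py; python3 pe.py
```

```text
t 23.35 g [555.8 -74.  118. ] F [-0.4 -1.1 -1.5] M [ 0.24  0.95 -0.02]
[47, 47, 47, 46, 46, 85, 119, 128, 129, 129, 139, 144, 105, 94, 94, 93, 93, 94, 93, 94, 94, 92, 92, 92, 92, 91, 93, 86, 46, 42, 41, 43, 43, 44, 45, 44, 50, 79, 79, 80, 80, 78]
UL [109, 102, 120, 112, 97, 95, 117, 101, 102, 103] LL [102, 96, 109, 106, 93, 109, 115, 101, 103, 106] UR [104, 95, 117, 103, 97, 99, 104, 103, 104, 97] LR [98, 106, 116, 98, 97, 117, 105, 101, 105, 104]
```

Request:
{"api": "carry_out", "payload": {"plan": [{"dx": 0.0013, "dy": 0, "dz": 0.0016, "turn": 0}, {"dx": 0.0025, "dy": 0.0001, "dz": 0.0031, "turn": 0}, {"dx": 0.0025, "dy": 0.0001, "dz": 0.0031, "turn": 0}]}}

```text
t: 23.65
position: [0.438, -0.1532, 0.2345]
tcp_rot: [-3.109, 0.68, 2.979]
force: [4.5, -0.3, -3.6]
grip_width: 0.153
```

```bash
python3 pe.py
```

```text
t 23.7 g [556.  -74.  114.1] F [ 3.6 -0.6 -4.4] M [ 0.14  0.86 -0.08]
[49, 48, 47, 46, 44, 86, 112, 125, 128, 128, 128, 139, 149, 106, 94, 94, 93, 94, 92, 93, 94, 94, 92, 91, 92, 91, 91, 93, 82, 46, 42, 42, 42, 44, 44, 44, 47, 79, 78, 80, 81, 78]
UL [109, 102, 95, 117, 117, 96, 110, 99, 104, 103] LL [103, 98, 94, 114, 107, 108, 111, 100, 104, 105] UR [102, 95, 119, 120, 105, 107, 103, 101, 102, 98] LR [99, 93, 104, 119, 103, 110, 102, 101, 104, 104]
```

The plate is now sliding down without tilting: both edges fell by 1 px and the forces stay small. Continuing.

Request:
{"api": "carry_out", "payload": {"plan": [{"dx": 0.0008, "dy": 0, "dz": 0.0018, "turn": 0}, {"dx": 0.0021, "dy": 0.0001, "dz": 0.0034, "turn": 0}, {"dx": 0.0021, "dy": 0.0001, "dz": 0.0034, "turn": 0}]}}

```text
t: 24.0
position: [0.4383, -0.1532, 0.2304]
tcp_rot: [-3.109, 0.68, 2.979]
force: [0.8, -0.2, -1.9]
grip_width: 0.148
```

Request:
{"api": "carry_out", "payload": {"plan": [{"dx": 0.001, "dy": 0, "dz": 0.0012, "turn": 0}, {"dx": 0.0019, "dy": 0.0001, "dz": 0.0023, "turn": 0}, {"dx": 0.0019, "dy": 0.0001, "dz": 0.0023, "turn": 0}]}}

```text
t: 24.3
position: [0.4383, -0.1532, 0.2275]
tcp_rot: [-3.109, 0.68, 2.979]
force: [1.2, 0.2, -2.3]
grip_width: 0.157
```

```bash
python3 pe.py
```

```text
t 24.35 g [556.3 -73.9 107.2] F [ 1.6  0.2 -2.6] M [ 0.17  0.69 -0.06]
[48, 47, 48, 47, 45, 86, 111, 114, 122, 127, 129, 128, 131, 151, 124, 98, 93, 94, 93, 91, 93, 94, 93, 93, 92, 92, 91, 91, 92, 107, 52, 43, 42, 44, 43, 43, 47, 74, 80, 80, 80, 79]
UL [109, 100, 95, 94, 118, 117, 109, 97, 99, 103] LL [102, 96, 92, 90, 102, 128, 105, 97, 100, 103] UR [104, 93, 93, 112, 126, 120, 109, 102, 101, 97] LR [97, 89, 92, 99, 118, 122, 102, 100, 102, 105]
```

Request:
{"api": "carry_out", "payload": {"plan": [{"dx": 0.001, "dy": 0, "dz": 0.0012, "turn": 0}, {"dx": 0.0013, "dy": 0, "dz": 0.0016, "turn": 0}, {"dx": 0.0013, "dy": 0, "dz": 0.0016, "turn": 0}]}}

```text
t: 24.65
position: [0.4384, -0.1533, 0.2258]
tcp_rot: [-3.109, 0.681, 2.979]
force: [-2.1, 0.1, 3.6]
grip_width: 0.159
```

Request:
{"api": "carry_out", "payload": {"plan": [{"dx": 0.001, "dy": 0, "dz": 0.0012, "turn": 0}, {"dx": 0.001, "dy": 0, "dz": 0.0012, "turn": 0}]}}

```text
t: 24.85
position: [0.4384, -0.1532, 0.2242]
tcp_rot: [-3.109, 0.681, 2.979]
force: [-2.7, 1.6, 5.8]
grip_width: 0.156
```

```bash
python3 pe.py
```

```text
t 24.9 g [556.4 -73.8 103.9] F [-2.6  2.6  5.6] M [ 0.39 -0.38  0.15]
[48, 47, 47, 47, 45, 87, 111, 115, 115, 124, 127, 129, 130, 147, 127, 101, 97, 96, 94, 94, 94, 96, 97, 95, 93, 94, 93, 94, 93, 95, 65, 43, 41, 43, 45, 45, 46, 58, 79, 81, 81, 78]
UL [109, 100, 95, 94, 118, 121, 113, 97, 99, 104] LL [105, 96, 89, 91, 106, 128, 109, 100, 102, 101] UR [104, 93, 93, 101, 123, 121, 108, 103, 104, 98] LR [98, 90, 91, 100, 110, 127, 103, 101, 103, 104]
```

Contact has reversed sign, so the necks are resting. I'll ease up slightly, open and withdraw along the tool axis.

Request:
{"api": "carry_out", "payload": {"plan": [{"dx": -0.0008, "dy": 0, "dz": -0.001, "turn": 0}]}}

```text
t: 25.0
position: [0.4384, -0.1532, 0.2254]
tcp_rot: [-3.109, 0.681, 2.979]
force: [2.8, -0.3, -2.0]
grip_width: 0.157
```

Request:
{"api": "carry_out", "payload": {"hand": 1, "plan": [{"dx": 0, "dy": 0, "dz": 0, "turn": 0}, {"dx": 0, "dy": 0, "dz": 0, "turn": 0}, {"dx": 0, "dy": 0, "dz": 0, "turn": 0}, {"dx": 0, "dy": 0, "dz": -0.01, "turn": 0}, {"dx": 0, "dy": 0, "dz": -0.04, "turn": 0}, {"dx": 0.0, "dy": 0, "dz": -0.08, "turn": 0}, {"dx": 0.0, "dy": 0, "dz": -0.12, "turn": 0}]}}

```text
t: 25.7
position: [0.363, -0.1364, 0.3195]
tcp_rot: [-3.109, 0.679, 2.979]
force: [0.7, -0.1, 0.1]
grip_width: 1.001
```

```bash
python3 pe.py; python3 st.py
python3 - <<'E'
from h import *
i=cv2.cvtColor(robot.camera("scene"),cv2.COLOR_RGB2BGR);t=cv2.cvtColor(robot.camera("top"),cv2.COLOR_RGB2BGR)
cv2.imwrite("pics/s7.png",i);cv2.imwrite("pics/t7.png",t)
c=lambda i,x,y:cv2.resize(i[y:y+100,x:x+80],None,fx=5,fy=5,interpolation=cv2.INTER_CUBIC)
cv2.imwrite("pics/g7.png",np.hstack([c(i,190,185),c(t,310,150)]))
E
```

```text
t 25.75 g [477.3 -70.7 203.4] F [0.4 1.5 4.3] M [0.13 0.35 0.02]
[48, 48, 47, 45, 46, 86, 110, 114, 114, 122, 127, 127, 127, 145, 129, 101, 96, 95, 94, 93, 94, 96, 96, 93, 93, 92, 94, 93, 93, 96, 68, 43, 42, 44, 43, 44, 46, 58, 79, 79, 80, 77]
UL [108, 100, 94, 94, 118, 119, 115, 97, 99, 103] LL [103, 95, 90, 89, 104, 119, 115, 99, 99, 101] UR [103, 93, 93, 100, 120, 120, 108, 101, 102, 97] LR [97, 90, 90, 98, 119, 128, 104, 100, 101, 102] 
[-0.651 -0.146 -0.887  0.193  0.27  -0.389] [ 0.36093517 -0.1355222   0.32356207] [ 0.617 -0.135 -0.775] az -0.216 lean 39.18 y [ 0.181  0.983 -0.027]
```

View pics/g7.png

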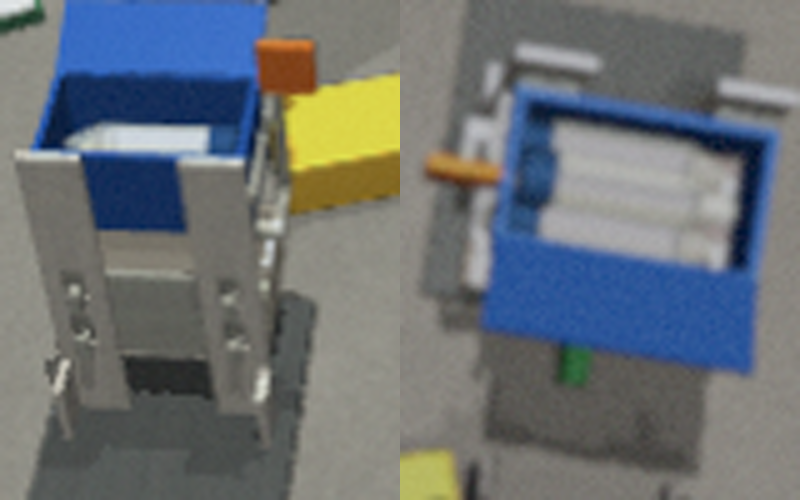

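Picture 11 shows the tray hung with its hooks through all four slots. The plate's bottom row of 256 matches z=60, the hopper is still shut, and the fin sits under the lip at (575,365) right. Next is the latch, pushed with closed fingertips.

Run:
```python
from h import *
u=np.array([.983,-.182,0]);n=np.array([.182,.983,0])
s=robot.state()
for a,b,z in((-180,0,.30),(-120,92,.30),(-110,92,.268),(-75,92,.268),(-48,92,.268)):
    tip=(.6825+a*1e-3)*u+(-.0733+b*1e-3)*n+np.array([0,0,z])
    print((a,b,z),(R().T@(tip-.173*R()[:,2]-s["position"])).round(4))
```

```text
(-180, 0, 0.3) [-0.0797 -0.0041 -0.0809]
(-120, 92, 0.3) [-0.1277  0.0879 -0.045 ]
(-110, 92, 0.268) [-0.1152  0.0888 -0.0139]
(-75, 92, 0.268) [-0.1423  0.0888  0.0082]
(-48, 92, 0.268) [-0.1632  0.0888  0.0253]
```

Request:
{"api": "carry_out", "payload": {"hand": 0, "plan": [{"dx": -0.04, "dy": 0, "dz": -0.04, "turn": 0}, {"dx": -0.08, "dy": -0.004, "dz": -0.081, "turn": 0}, {"dx": -0.08, "dy": -0.004, "dz": -0.081, "turn": 0}, {"dx": -0.1, "dy": 0.035, "dz": -0.065, "turn": 0}, {"dx": -0.12, "dy": 0.075, "dz": -0.05, "turn": 0}, {"dx": -0.128, "dy": 0.088, "dz": -0.045, "turn": 0}, {"dx": -0.12, "dy": 0.089, "dz": -0.025, "turn": 0}, {"dx": -0.115, "dy": 0.089, "dz": -0.014, "turn": 0}, {"dx": -0.115, "dy": 0.089, "dz": -0.014, "turn": 0}, {"dx": -0.115, "dy": 0.089, "dz": -0.014, "turn": 0}]}}

```text
t: 26.85
position: [0.4604, -0.0623, 0.399]
tcp_rot: [-3.109, 0.679, 2.979]
force: [-0.4, -0.2, 0.5]
grip_width: -0.001
```

```bash
cat > tip.py <<'E'
from h import *
u=np.array([.983,-.182,0]);n=np.array([.182,.983,0])
s=robot.state();p=s["position"]+.173*R()[:,2]
print(s["t"],"tip rack",((p@u-.6825)*1e3).round(1),((p@n+.0733)*1e3).round(1),(p[2]*1e3).round(1),s["force"].round(1),s["grip_width"])
print("u",(R().T@u).round(3),"n",(R().T@n).round(3),"z",(R().T@[0,0,1]).round(3))
E
python3 tip.py;python3 st.py
```

```text
26.85 tip rack -109.9 92.4 264.5 [-0.4 -0.2  0.5] -0.0014710290599291428
u [-0.778  0.     0.628] n [-0.016  0.999 -0.02 ] z [-0.628 -0.025 -0.778]
[-0.328 -0.078 -0.611  0.361  0.071 -0.128] [ 0.46043206 -0.06229847  0.39904316] [ 0.614 -0.134 -0.778] az -0.214 lean 38.94 y [ 0.182  0.983 -0.025]
```

Request:
{"api": "carry_out", "payload": {"plan": [{"dx": -0.0291, "dy": 0, "dz": 0.0197, "turn": 0}, {"dx": -0.0345, "dy": 0, "dz": 0.024, "turn": 0}, {"dx": -0.0384, "dy": 0, "dz": 0.0271, "turn": 0}, {"dx": -0.0423, "dy": 0, "dz": 0.0303, "turn": 0}, {"dx": -0.0462, "dy": 0, "dz": 0.0335, "turn": 0}, {"dx": -0.0478, "dy": 0, "dz": 0.0347, "turn": 0}, {"dx": -0.0478, "dy": 0, "dz": 0.0347, "turn": 0}]}}

```text
t: 27.55
position: [0.5148, -0.0719, 0.4027]
tcp_rot: [-3.108, 0.676, 2.979]
force: [-64.4, 9.5, 35.8]
grip_width: 0.001
```

```bash
python3 tip.py
```

```text
27.55 tip rack -55.2 92.7 267.8 [-64.4   9.5  35.8] 0.0009989341287199127
u [-0.78   0.001  0.626] n [-0.016  0.999 -0.021] z [-0.626 -0.026 -0.78 ]
```

The tip pressed the stop with 64 N, which is firm. I'll back off and check.

Request:
{"api": "carry_out", "payload": {"plan": [{"dx": 0.016, "dy": 0, "dz": -0.013, "turn": 0}, {"dx": 0.04, "dy": 0, "dz": -0.04, "turn": 0}, {"dx": 0.06, "dy": 0, "dz": -0.07, "turn": 0}, {"dx": 0.06, "dy": 0, "dz": -0.1, "turn": 0}, {"dx": 0.06, "dy": 0, "dz": -0.1, "turn": 0}]}}

```text
t: 28.05
position: [0.4089, -0.0515, 0.4454]
tcp_rot: [-3.108, 0.685, 2.98]
force: [0.6, -0.5, -0.5]
grip_width: -0.001
```

```bash
python3 tip.py; python3 pe.py
python3 - <<'E'
from h import *
i=cv2.cvtColor(robot.camera("scene"),cv2.COLOR_RGB2BGR);t=cv2.cvtColor(robot.camera("top"),cv2.COLOR_RGB2BGR)
c=lambda i,x,y:cv2.resize(i[y:y+100,x:x+80],None,fx=5,fy=5,interpolation=cv2.INTER_CUBIC)
cv2.imwrite("pics/g8.png",np.hstack([c(i,190,185),c(t,310,150)]))
E
```

```text
28.05 tip rack -161.7 93.6 311.5 [ 0.6 -0.5 -0.5] -0.001296313670782691
u [-0.774  0.     0.633] n [-0.016  0.999 -0.02 ] z [-0.633 -0.026 -0.774]
t 28.1 g [510.3  20.5 324.1] F [0.1 0.2 0.7] M [0.11 0.55 0.03]
[48, 46, 45, 45, 44, 130, 180, 187, 184, 172, 151, 121, 130, 159, 136, 100, 95, 93, 92, 92, 91, 93, 94, 92, 91, 91, 91, 90, 90, 98, 100, 44, 41, 42, 43, 43, 45, 52, 77, 78, 79, 76]
UL [107, 100, 91, 91, 92, 113, 117, 96, 95, 101] LL [101, 93, 89, 87, 105, 119, 118, 96, 97, 101] UR [101, 91, 90, 96, 117, 120, 105, 98, 99, 94] LR [95, 86, 87, 106, 118, 127, 102, 97, 98, 100]
```

View pics/g8.png

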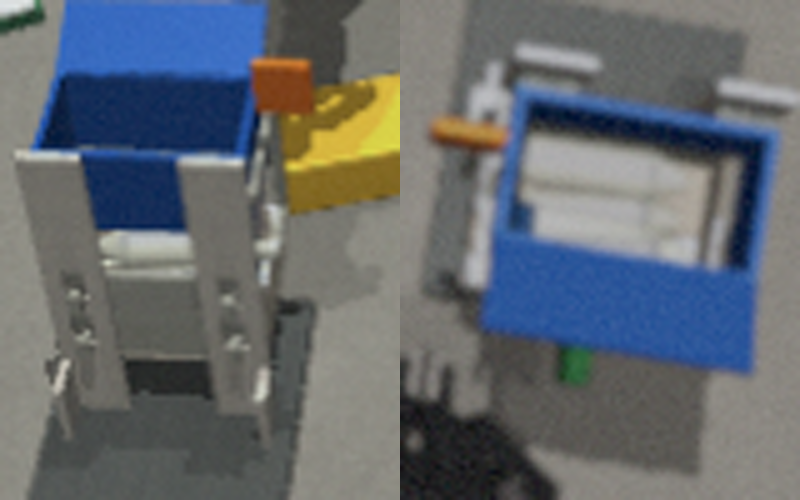

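Picture 12, the last view, shows the latch tab moved back (top, row 165 → 132), the hopper empty and the tubes lying across inside the tray. The tray rows are unchanged. I'll triangulate the visible top tube, measure the tab travel, and let things settle.

Run:
```python
from h import *
u=np.array([.983,-.182,0]);n=np.array([.182,.983,0])
rk=lambda P:(np.array([P@u-.6825,P@n+.0733,P[2]])*1e3).round(1)
S=lambda x,y:(190+x/5-.4,185+y/5-.4);T=lambda x,y:(310+(x-400)/5-.4,150+y/5-.4)
p,e=tri(S(105,246),T(686,180));print("rear tube right end",rk(p),e)
for z in(.1,.12):
  for q in((600,165),(600,218),(620,245),(715,215)):print(z,q,rk(plane("top",T(*q),z)))
a,b=rk(plane("top",T(465,167),.285)),rk(plane("top",T(470,133),.285));print("tab travel",a,b,b-a)
i=robot.camera("scene");j=robot.camera("scene");t=robot.camera("top")
print("motion",np.abs(cv2.GaussianBlur(i,(5,5),0).astype(int)-cv2.GaussianBlur(j,(5,5),0))[180:300,190:270].max())
g=cv2.cvtColor(t,cv2.COLOR_RGB2GRAY)
print("column rear->front",[int(v) for v in g[165:205,348:354].mean(1)])
h=cv2.cvtColor(t,cv2.COLOR_RGB2HSV)[...,1];print("sat",[int(v) for v in h[165:205,348:354].mean(1)])
```

```text
rear tube right end [-28.4 -37.8 141. ] 0.004236654743501419
0.1 (600, 165) [-20.9   1.8 100. ]
0.1 (600, 218) [-50.4  -2.8 100. ]
0.1 (620, 245) [-63.5 -16.2 100. ]
0.1 (715, 215) [-37.8 -66.  100. ]
0.12 (600, 165) [-24.3   4.4 120. ]
0.12 (600, 218) [-53.3  -0.2 120. ]
0.12 (620, 245) [-66.2 -13.3 120. ]
0.12 (715, 215) [-40.9 -62.2 120. ]
tab travel [-64.   87.7 285. ] [-47.7  88.  285. ] [16.3  0.3  0. ]
motion 10
column rear->front [98, 101, 99, 97, 100, 106, 95, 65, 35, 24, 31, 39, 62, 102, 138, 163, 172, 172, 172, 172, 171, 164, 151, 145, 155, 168, 173, 169, 170, 175, 178, 175, 169, 163, 149, 122, 91, 78, 82, 80]
sat [7, 6, 4, 24, 87, 127, 150, 168, 191, 212, 161, 93, 17, 18, 11, 6, 2, 2, 1, 2, 7, 12, 16, 17, 10, 5, 2, 3, 3, 4, 6, 3, 3, 10, 42, 97, 161, 187, 181, 185]
```

Run:
```python
from h import *
u=np.array([.983,-.182,0]);n=np.array([.182,.983,0])
rk=lambda P:(np.array([P@u-.6825,P@n+.0733,P[2]])*1e3).round(1)
S=lambda x,y:(190+x/5-.4,185+y/5-.4);T=lambda x,y:(310+(x-400)/5-.4,150+y/5-.4)
for q in((686,180),(665,212),(690,245)):
    p,e=tri(S(105,246),T(*q));print(q,rk(p),round(e*1e3,1))
o,d=ray("scene",S(145,245))
for x in(-25,-50,-70):
    P=o+d*((.6825+x*1e-3)-o@u)/(d@u);print(rk(P))
```

```text
(686, 180) [-28.4 -37.8 141. ] 4.2
(665, 212) [-44.  -37.6 124. ] 6.7
(690, 245) [-58.6 -49.6 108.6] 7.1
[-25.   -8.1 146.8]
[-50.  -15.9 119.9]
[-70.  -22.1  98.4]
```

Request:
{"api": "carry_out", "payload": {"plan": [{"dx": 0, "dy": 0, "dz": -0.03, "turn": 0}, {"dx": 0, "dy": 0, "dz": -0.03, "turn": 0}, {"dx": 0, "dy": 0, "dz": -0.03, "turn": 0}, {"dx": 0, "dy": 0, "dz": -0.03, "turn": 0}, {"dx": 0, "dy": 0, "dz": -0.03, "turn": 0}, {"dx": 0, "dy": 0, "dz": -0.03, "turn": 0}, {"dx": 0, "dy": 0, "dz": -0.03, "turn": 0}, {"dx": 0, "dy": 0, "dz": -0.03, "turn": 0}]}}

```text
t: 29.15
position: [0.3924, -0.048, 0.4657]
tcp_rot: [-3.109, 0.68, 2.979]
force: [-0.0, 0.5, 0.4]
grip_width: 0.004
```

```bash
python3 pe.py
python3 - <<'E'
from h import *
t=robot.camera("top");g=cv2.cvtColor(t,cv2.COLOR_RGB2GRAY);print([int(v) for v in g[165:205,348:354].mean(1)])
a=cv2.imread("pics/top0.png")
h=lambda i:cv2.cvtColor(i,cv2.COLOR_BGR2HSV)
t=cv2.cvtColor(t,cv2.COLOR_RGB2BGR)
for x,y,w,hh,n in((255,140,34,32,"bottle"),(127,178,28,26,"amber"),(277,236,52,42,"box"),(95,235,65,33,"stand"),(428,188,30,30,"jar"),(398,255,38,34,"beaker")):
    p,q=[cv2.cvtColor(i,cv2.COLOR_BGR2GRAY)[y:y+hh,x:x+w].astype(np.float32) for i in(a,t)];print(n,np.round(cv2.phaseCorrelate(p,q,cv2.createHanningWindow((w,hh),cv2.CV_32F)),2) if 0 else [round(v,2) for v in cv2.phaseCorrelate(p,q)[0]])
E
```

```text
t 29.2 g [491.9  21.2 345.3] F [-0.1 -0.5  0.2] M [0.08 0.57 0.08]
[46, 46, 46, 46, 45, 130, 181, 188, 185, 173, 152, 122, 129, 159, 136, 100, 94, 92, 92, 92, 92, 93, 93, 92, 91, 91, 90, 91, 90, 98, 99, 44, 41, 43, 42, 42, 45, 51, 77, 77, 78, 76]
UL [106, 98, 90, 91, 92, 114, 117, 95, 97, 100] LL [100, 93, 88, 87, 105, 119, 117, 97, 97, 101] UR [100, 90, 90, 96, 116, 120, 107, 99, 98, 93] LR [94, 86, 86, 106, 118, 127, 102, 97, 100, 100] 
[100, 100, 98, 99, 100, 105, 95, 67, 35, 25, 32, 38, 63, 101, 138, 163, 170, 173, 173, 171, 171, 164, 151, 145, 154, 168, 172, 170, 169, 173, 178, 176, 169, 162, 150, 120, 92, 79, 77, 83]
bottle [-0.18, -0.09]
amber [-0.09, 0.49]
box [-2.76, 1.89]
stand [-0.04, 0.07]
jar [-0.03, -0.0]
beaker [0.01, 0.04]
```

```bash
python3 -c "
from bench import robot
print(robot.sign_off(), robot.state()['t'])"
```

```text
the job is handed in; nothing more can be done
the job is handed in; nothing more can be done
```

The tray is hung by all four hooks, the latch is pushed back and the three tubes are in the tray. I handed the job in at about 29.2 s, with no verdict reported.

**What I did**
- With the tool near vertical, I turned the tray to the rack's yaw and set it down.
- The moves have no lean axis, so I leaned the tool to 39° by driving the arm against its joint limits. Then I regripped the fin, pushed the hooks through the slots, lowered the tray and let go.
- I pushed the latch to its stop with the closed fingertips and backed away.

**What went wrong on the way**
- My first lowering was done while pressing at about 33 N, and the tray pitched instead of sliding. I lifted it flush and lowered it again unpressed.
- The push on the latch stop peaked at about 64 N, far more than the latch needed.

**Last checks**
- **Tray:** its lower edge is in line with the fully hooked height (z ≈ 60 mm). The tray image rows did not change from one frame to the next about 1 s later.
- **Latch:** the tab moved about 16 mm.
- **Floor:** the tubes can be seen where the flap would hide them if it were not nearly fully open. I did not see the flap itself.
- **Tubes:** they are lying still in the tray. The upper tube's height is only rough, with 4 to 7 mm between the two camera rays, but it fits under the limit if it is one of the two tubes nearer the front. Matched to the rear tube, the same measurement came out at 141 mm, which is above the limit; I judged that match wrong.
- **Bystanders:** five showed shifts under half a pixel. The yellow box's check read about 3 px (roughly 6 to 8 mm). I put that down to the arm or its shadow in view, because the box looks unmoved in the pictures.

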